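# Load the wood-hardening pot and lock its bayonet lid

## Task

Load the pressure pot with the rotten-soft wood billets: first throw the open valve lever fully over to shut, then turn the lid anticlockwise to free it and lay it handle up on the rubber mat, and stand every billet from the cardboard inside the pot on its end, handling the soft wood with a light grip so that it is not crushed. Then put the lid back with its lugs through the slots of the collar, press it down against the seal, turn it clockwise to the stop so that it is locked, and last of all throw the valve lever fully back to open; leave the other things on the bench alone.

Things in the scene. Friction and masses are not known exactly. Their poses are not given: they have to be found in the camera images.
- pot: Fixed round aluminium pressure pot. Origin on its axis at bench level, z up. Inside radius 95 mm, inner floor 34 mm above the bench. On top a bayonet collar, outside radius 134 mm, top 108 mm above the bench; its inner lip (inside radius 108 mm, 6 mm thick, underside 102 mm above the bench) has two opposite slots; under the lip is a channel for the lid's lugs.
- slot (a point): Centre of one of the two slots in the collar's lip, 116 mm from the pot's axis at the height of the lip's underside; the other is opposite. Slots are 47 mm wide and lie 0.80 rad anticlockwise (seen from above) from the pot's +x and -x axes. Lugs that have gone down through the slots can turn only clockwise.
- stop (a point): Centre of a lug's place at the stop, 110 mm from the axis on the pot's +x axis (the other opposite): a fixed stop ends the turn 0.80 rad clockwise from the slots, where the lid's x axis lies along the pot's x axis, either way round. A locked lid is freed by turning it anticlockwise until its lugs are in the slots; it then springs up 2 to 3 mm.
- seal_top (a point): On the pot's axis, at the top (98 mm) of the unloaded sprung seal ring, radius 96 to 105 mm, about 3 N per mm. Under the lid's weight alone the lid's underside rests about 96.5 mm above the bench, lugs too high for the lip; pressed to between 91 (solid) and 94 mm, with 8 to 16 N, it can be turned. Let go under the lip, it springs up to 94 mm.
- lid: Loose aluminium lid, 0.45 kg, disc 208 mm across and 10 mm thick, origin at the centre of its underside, z up. Two lugs at +x and -x reach to radius 120 mm, 36 mm wide, 8 mm thick, flush with the underside. Wooden handle rib along the lid's x axis: 110 mm long, 24 mm wide, from 10 to 50 mm above the underside. Starts in the pot, 0 to 0.1 rad back from the stop.
- mat: Fixed black rubber mat 250 x 250 x 4 mm, where the lid is laid meanwhile. Origin at the centre of its underside.
- card: Fixed sheet of cardboard 270 x 270 x 3 mm on which the billets stand. Origin at the centre of its underside. Mat and cardboard lie left and right of the pot, either way round.
- valve (a joint): Air valve lever beside the pot: 0 shut, 1.0 rad fully open (0.85 to 1.0 at the start). It swings in an upright plane along the pot's y axis, leaning to the pot's -y at 0 and to +y at 1.0; push its ball towards -y to shut, +y to open. Light friction; stays where it is left.
- valve_tip (a point): Centre of the lever's black ball, 26 mm across, at the end of a 100 mm long rod; about 114 mm above the bench at either end of its swing and 126 mm in the middle. Its pivot is fixed to the pot at pot x = 165, y = -110, 26 mm above the bench.
- billet1: Upright round billet of soft punky wood with dark bark and pale sawn ends, 56 mm across, 52 mm tall, about 0.07 kg. Origin at the centre of its underside, z up. Crushed when the two fingers together press it with over 80 N (a grip of 40 N). Two to four of the four are present.
- billet2: Upright round billet of soft punky wood with dark bark and pale sawn ends, 56 mm across, 52 mm tall, about 0.07 kg. Origin at the centre of its underside, z up. Crushed when the two fingers together press it with over 80 N (a grip of 40 N). Two to four of the four are present.
- billet3: Upright round billet of soft punky wood with dark bark and pale sawn ends, 56 mm across, 52 mm tall, about 0.07 kg. Origin at the centre of its underside, z up. Crushed when the two fingers together press it with over 80 N (a grip of 40 N). Two to four of the four are present.
- billet4: Upright round billet of soft punky wood with dark bark and pale sawn ends, 56 mm across, 52 mm tall, about 0.07 kg. Origin at the centre of its underside, z up. Crushed when the two fingers together press it with over 80 N (a grip of 40 N). Two to four of the four are present.
- amber_bottle: Bystander: brown glass bottle, loose, to be left alone.
- glue: Bystander: white plastic bottle, loose, to be left alone.
- hoop: Bystander: white plastic hoop, loose, to be left alone.
- mallet: Bystander: hammer, loose, to be left alone.
- brush: Bystander: brush, loose, to be left alone.
- mug: Bystander: blue mug, loose, to be left alone.
- square: Bystander: try square, loose, to be left alone.
- offcut: Bystander: wooden offcut, loose, to be left alone.
Mind the look-alikes: they are no part of the job. What is shaped like the billet3 but pink or turquoise is not meant.

How it is judged:
By the outcome, as a careful person would: the job done as asked, in the order asked, and still so for the second after the job is handed in, with the robot touching nothing.
Of billet1, billet2, billet3, billet4 only 2 to 4 are there at a start; the rules pass over those that are not, and their reading is None.
At some moment in a run one of billet1, billet2, billet3, billet4, lid may be knocked a few centimetres aside while the robot is not near it.
It also fails if it takes over 210 s, if anything falls off the work surface, if the arm or the gripper's body presses on something with over 40 N, if the wrist force passes 120 N, or if a joint passes its speed limit or range.

## Robot

A 6-joint arm with a two-finger parallel gripper is mounted at the origin on the work surface. World frame = base frame: x ahead of the robot, y to its left, z up, the work surface at z = 0. Lengths are in mm, angles in rad, forces in N, time in s.
With the tool pointing down it reaches from about 350 to 975 mm from the base axis. Payload 7.1 kg.
Tool frame: the origin (TCP) lies on the centre line of the jaws, within the pads' length; the fingertips stand 8 mm ahead of it and the grasp point (between the pads) lies 11 mm behind it; z points along the fingers, x is the direction in which the jaws open and shut, and the axes are right-handed (so a half turn about z gives the same grasp; the last joint's range is limited). The gripper opens to 88 mm and grips with 3 to 60 N. Pads are 20 mm wide; open, the fingers measure 115 mm over their backs; the gripper's body (75 mm by 178 mm) begins 61 mm behind the grasp point.
Start: joints at [-1.337, 0.423, 1.63, -0, 1.089, -0.019], TCP at [156.341, -605.113, 207.075] pointing down, gripper open.
Joint ranges: [-3, 3], [-0.9, 2.11], [0.09, 2.58], [-1.31, 4.45], [0.11, 2.69], [-2.54, 2.54]. Speed limits (rad/s): [2.39, 2.39, 3.01, 3.14, 3.14, 3.14].

## Interface

Orientations are given as a rotation vector (axis times angle).
In Python, from workcell import ctrl gives the robot as it stands.
- The arm moves only by the shell command python3 -m handwheel 'ROWS'. ROWS is JSON, a list of rows, each a list of 3 entries, a list of its own where there are three numbers: the turn, a rotation vector about the tool's x, y, z in rad, then the shift along the tool's x, y, z in mm, then the opening, from 0 (shut) to 1 (fully open). In form: [[[ax, ay, az], [tx, ty, tz], jaw], ...]. A call has exactly 10 rows; each row shifts and turns the pose as measured when the row begins, along the tool's axes as they then stand; what a row does not reach is not made up. A row lasts 1/12 s, in which the tool goes at most 41.7 mm and 7.16 degrees, less where a joint would pass 70% of its speed; a pose out of reach is approached as far as the arm can. A call with a gripper value outside its range is refused whole. The fingers move at their own pace and stop on an object; the grip force is fixed at half the most. Time passes only in rows, so rows that do not move let the fingers close, or fill a call up. It gives the time, the measured TCP pose, the force and the opening at its end, in the units of the state.
- ctrl.get_obs(): the state, without advancing time (a new reading comes with each control period).
- ctrl.get_image(name): name is "side" or "top" or "wrist"; returns a dict with "pixels" (384x512x3 uint8, red, green, blue), "camera_matrix" (3x3 intrinsics, pixels), "dist" ([k1, k2, p1, p2, k3] as OpenCV has them; the pictures are not rectified), "rvec" (rotation vector, rad) and "tvec" (3), from world to camera coordinates, as OpenCV has them. Camera axes: x right, y down, z forward; pixel columns grow to the right and rows downward; lengths in mm; the calibration is good to about 2 mm. A picture is of the moment at which its call begins. There is no depth.
- ctrl.close_job(): hands the job in, once; it reports no verdict.
Trained networks look in a picture, given as the dict that the camera call returned (one of the last four; its "shot" number tells which), for a name from the list of things; names that differ only in an ending like _2 or _b are one class to them, and where a whole thing is asked for, a point or a joint stands for the part that bears it (a point fixed in the world has none). Each returns a list of dicts, best first, with "score" (0 to 1); they miss things now and then, are a little off and sometimes report something else, mostly with a low value. They report only what shows in the picture. A call takes as long as a camera call. They do not tell look-alikes from the thing itself.
- ctrl.look_for(picture, query): "position" ([x, y, z] in mm, in the coordinates of the camera as it stood for that picture, good to about 4 mm: the middle of the surface that is visible of it).
- ctrl.spot_point(picture, query): "position" ([x, y, z] in mm, in the coordinates of the camera as it stood for that picture, good to about 4 mm: a listed point, or the origin of a listed thing).
The state is a dict: "t": time; "qpos": joint angles; "qvel": joint speeds; "joint_torque": joint torques, N m; "ee_pos": TCP position; "orientation": TCP orientation; "ft_force": force on the tool from outside, world axes, zero at the start; "moment": the same for the moment, N m; "width": finger opening in mm.
Only numpy, scipy, OpenCV 4.12 (cv2) and the standard library are available. Lean on these libraries where they do the work, as an engineer would, in place of code of your own. Each camera call takes 0.05 s, during which the arm holds its last target.

## Working session

There is one attempt and no reset: what is moved stays moved. The work goes in short steps, Python scripts to look and compute and a shell command to move; the robot and the scene stay as the last step left them, time stands still between calls to the robot, and variables do not carry over. Pictures are saved under pics/ and viewed, and the job is handed in when it is done.

```bash
ls; mkdir -p pics
cat > h.py <<'E'
import numpy as np, cv2, sys
from workcell import ctrl
from scipy.spatial.transform import Rotation as R
def shot(n,fn=None):
    p=ctrl.get_image(n)
    if fn: cv2.imwrite('pics/'+fn+'.png',cv2.cvtColor(p['pixels'],cv2.COLOR_RGB2BGR))
    return p
def c2w(p,x):
    Rm=cv2.Rodrigues(np.array(p['rvec'],float))[0]
    return Rm.T@(np.array(x,float)-np.array(p['tvec'],float).ravel())
def w2p(p,X):
    return cv2.projectPoints(np.array(X,float).reshape(-1,1,3),np.array(p['rvec'],float),np.array(p['tvec'],float),np.array(p['camera_matrix'],float),np.array(p['dist'],float))[0].reshape(-1,2)
def pxz(p,uv,z):
    "pixel to world at height z"
    K=np.array(p['camera_matrix'],float)
    n=cv2.undistortPoints(np.array(uv,float).reshape(-1,1,2),K,np.array(p['dist'],float)).reshape(-1,2)
    Rm=cv2.Rodrigues(np.array(p['rvec'],float))[0]; C=-Rm.T@np.array(p['tvec'],float).ravel()
    out=[]
    for a in n:
        d=Rm.T@np.array([a[0],a[1],1.]); out.append(C+d*(z-C[2])/d[2])
    return np.array(out)
def spot(p,q,f='spot_point',n=6,m=0.15):
    r=[]
    for d in getattr(ctrl,f)(p,q)[:n]:
        if d['score']>m:
            X=c2w(p,d['position']); r.append((round(d['score'],2),X.round(1).tolist(),w2p(p,X)[0].round(0).tolist()))
    return r
def st():
    o=ctrl.get_obs(); print('t',round(o['t'],2),'pos',np.round(o['ee_pos'],1),'rv',np.round(o['orientation'],3),'F',np.round(o['ft_force'],1),'w',round(o['width'],1),'q',np.round(o['qpos'],2)); return o
E
python3 - <<'E'
from h import *
o=st(); print(R.from_rotvec(o['orientation']).as_matrix().round(3))
for n in ['side','top','wrist']:
    p=shot(n,n+'0'); print(n, c2w(p,[0,0,0]).round(0))
    for q in ['pot','slot','stop','lid','mat','card','valve_tip','billet1']:
        print(q,spot(p,q))
E
```

```text
pics
t 0.0 pos [ 156.2 -604.6  206.3] rv [-2.483e+00  1.923e+00  2.000e-03] F [-1.1 -0.2  0.2] w 88.0 q [-1.34  0.42  1.63  0.    1.09 -0.02]
[[ 0.25  -0.968 -0.   ]
 [-0.968 -0.25   0.001]
 [-0.002 -0.    -1.   ]]
side [ 293.  923. 1254.]
pot [(0.57, [509.0, 9.4, -2.4], [249.0, 225.0])]
slot [(0.86, [591.7, 82.2, 105.7], [220.0, 218.0])]
stop [(0.6, [617.7, -1.2, 97.1], [220.0, 200.0])]
lid [(0.77, [506.3, 9.8, 93.8], [250.0, 209.0]), (0.56, [618.0, -1.0, 94.3], [220.0, 200.0])]
mat [(0.8, [515.7, 352.4, -0.1], [220.0, 309.0])]
card [(0.86, [468.5, -363.1, 1.3], [280.0, 157.0]), (0.19, [703.2, -363.5, 6.6], [226.0, 146.0])]
valve_tip [(0.49, [662.7, -73.9, 116.0], [213.0, 179.0]), (0.42, [702.4, -363.4, 5.9], [226.0, 146.0])]
billet1 [(0.76, [418.9, -296.3, 4.8], [289.0, 170.0]), (0.68, [773.2, 134.2, 5.4], [168.0, 236.0]), (0.64, [410.1, -417.2, 3.4], [296.0, 150.0]), (0.64, [384.2, -574.8, 2.6], [308.0, 128.0]), (0.58, [611.5, -573.1, -1.5], [258.0, 121.0]), (0.51, [515.6, -314.4, 4.0], [267.0, 163.0])]
top [ 321.  -85. 1198.]
pot []
slot [(0.65, [598.9, 86.5, 105.4], [205.0, 165.0]), (0.45, [740.5, 283.7, -5.2], [152.0, 134.0])]
stop [(0.66, [615.2, 2.5, 97.3], [233.0, 160.0])]
lid [(0.8, [506.5, 10.5, 92.4], [231.0, 195.0])]
mat [(0.64, [464.7, -363.8, 0.4], [351.0, 210.0]), (0.58, [514.6, 354.6, 5.0], [128.0, 200.0]), (0.34, [242.4, -300.6, 2.4], [336.0, 282.0])]
card [(0.59, [464.8, -361.2, -1.5], [350.0, 210.0])]
valve_tip [(0.39, [667.9, -72.3, 115.8], [258.0, 140.0])]
billet1 [(0.86, [484.0, -576.2, -2.7], [418.0, 202.0]), (0.86, [386.5, -576.1, -1.1], [421.0, 233.0]), (0.84, [521.0, -428.6, 1.7], [371.0, 192.0]), (0.81, [517.6, -311.9, 3.0], [334.0, 194.0]), (0.8, [612.9, -574.8, 4.0], [414.0, 163.0]), (0.63, [419.9, -298.2, 2.8], [332.0, 224.0])]
wrist [ 219. -589.  385.]
pot []
slot []
stop []
lid []
mat []
card []
valve_tip []
billet1 []
```

View pics/side0.png

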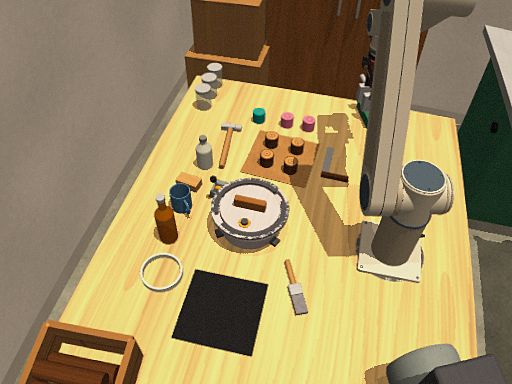

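View pics/top0.png

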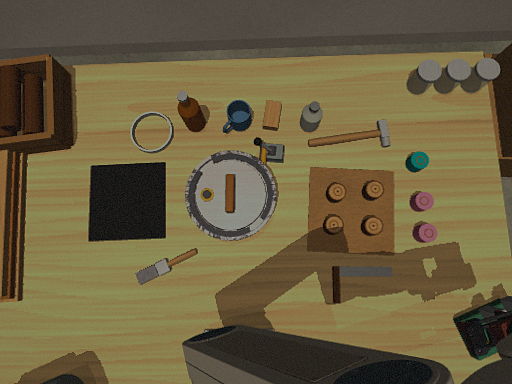

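View pics/wrist0.png

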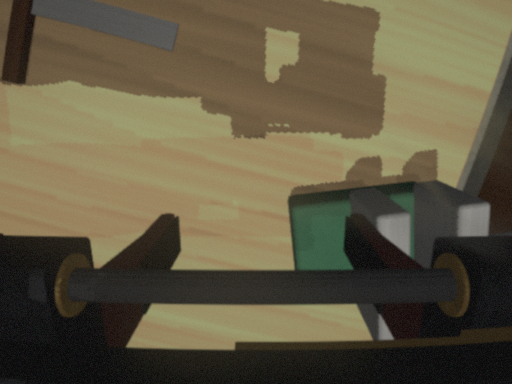

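Billets: four pale-ended brown rounds on the card at top-view px (337,191), (374,189), (333,225), (372,225). Look-alikes off the card are turquoise (417,161), pink (422,201) and pink (426,232), so I'm choosing the four on the card. The valve ball is at (258,141) and the lid handle at (230,193).

Run:
```python
from h import *
P=[shot('side'),shot('top')]
for p in P:
    for q in ['amber_bottle','glue','hoop','mallet','brush','mug','square','offcut','valve']:
        print(q,spot(p,q,'look_for',3))
    print(spot(p,'billet1',n=10,m=.1))
im=cv2.imread('pics/top0.png')
a=cv2.resize(im[120:270,170:450],None,fx=2.8,fy=2.8,interpolation=cv2.INTER_CUBIC); cv2.imwrite('pics/topcrop.png',a)
```

```text
amber_bottle [(0.86, [765.4, 148.7, 126.2], [164.0, 219.0])]
glue []
hoop [(0.89, [735.3, 280.4, 19.6], [162.0, 271.0])]
mallet [(0.75, [699.1, -394.9, 27.8], [229.0, 138.0])]
brush [(0.64, [505.5, 24.0, 106.6], [249.0, 210.0]), (0.56, [294.8, 244.6, 13.0], [296.0, 293.0])]
mug [(0.95, [773.6, -2.2, 56.7], [179.0, 199.0]), (0.71, [266.6, -320.1, 9.1], [327.0, 172.0])]
square [(0.87, [271.5, -322.1, 10.6], [326.0, 171.0])]
offcut [(0.63, [657.8, -69.2, 120.6], [214.0, 179.0]), (0.58, [774.1, -109.6, 35.1], [189.0, 181.0]), (0.39, [518.4, -408.4, 47.1], [271.0, 140.0])]
valve [(0.4, [657.9, -73.1, 123.0], [214.0, 178.0])]
[(0.72, [419.1, -294.5, 4.1], [289.0, 170.0]), (0.71, [385.2, -573.8, -0.2], [308.0, 129.0]), (0.62, [523.1, -427.9, 1.4], [271.0, 144.0]), (0.54, [513.1, -314.0, 5.0], [267.0, 163.0]), (0.48, [611.9, -575.7, -0.3], [258.0, 120.0]), (0.46, [411.0, -416.0, 1.1], [296.0, 151.0]), (0.38, [304.0, 214.8, -3.4], [295.0, 287.0])]
amber_bottle [(0.71, [756.4, 121.6, 143.1], [191.0, 111.0])]
glue [(0.79, [738.3, -235.2, 100.1], [310.0, 118.0]), (0.58, [298.9, 239.4, 19.6], [160.0, 267.0])]
hoop []
mallet [(0.59, [698.5, -398.8, 26.3], [359.0, 137.0])]
brush [(0.62, [293.7, 238.5, 16.6], [161.0, 269.0])]
mug [(0.87, [779.0, -12.4, 47.3], [239.0, 114.0]), (0.4, [272.4, -349.0, 7.0], [351.0, 272.0])]
square [(0.62, [539.6, -28.5, 109.4], [244.0, 183.0]), (0.57, [269.1, -347.9, 7.1], [351.0, 273.0])]
offcut [(0.93, [776.2, -123.1, 38.2], [273.0, 115.0]), (0.28, [408.7, -405.3, 50.8], [370.0, 226.0]), (0.17, [738.2, -235.1, 103.3], [310.0, 118.0])]
valve []
[(0.96, [387.3, -576.1, 2.4], [421.0, 233.0]), (0.94, [612.4, -576.7, 2.1], [414.0, 163.0]), (0.83, [411.3, -409.3, -0.8], [367.0, 226.0]), (0.72, [422.1, -297.6, 4.0], [331.0, 224.0]), (0.69, [515.1, -312.3, 4.5], [334.0, 195.0]), (0.66, [483.7, -574.8, 1.4], [418.0, 202.0]), (0.65, [523.3, -425.9, -0.6], [370.0, 191.0])]
```

View pics/topcrop.png

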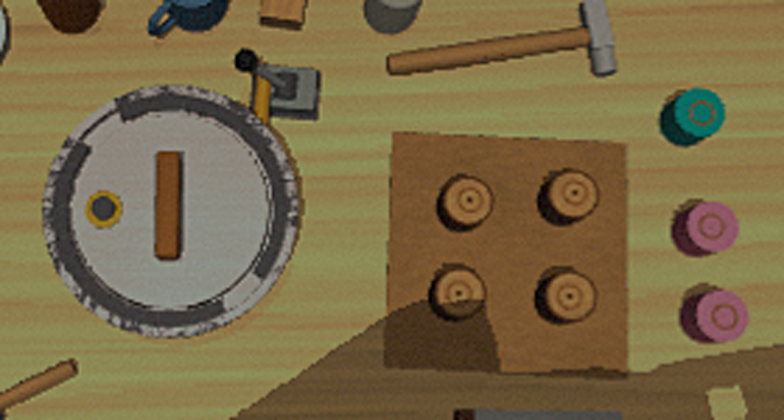

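```bash
cat >> h.py <<'E'
def to(x,y,z,yaw):
    "yaw: world angle of tool x axis, deg; tool down"
    o=ctrl.get_obs(); Rc=R.from_rotvec(o['orientation'])
    c,s=np.cos(np.radians(yaw)),np.sin(np.radians(yaw))
    Rt=R.from_matrix(np.array([[c,s,0],[s,-c,0],[0,0,-1.]]))
    d=Rc.inv().apply(np.array([x,y,z])-o['ee_pos']); w=(Rc.inv()*Rt).as_rotvec()
    m=Rc.as_matrix(); cy=np.degrees(np.arctan2(m[1,0],m[0,0]))
    print('t',round(o['t'],2),'at',np.round(o['ee_pos'],1),'yaw',round(cy,2),'F',np.round(o['ft_force'],1),'w',round(o['width'],1),'q6',round(o['qpos'][5],2))
    print(' turn',w.round(4),'shift',d.round(1),'| rows>=',max(np.linalg.norm(d)/41.7,np.degrees(np.linalg.norm(w))/7.16).round(1))
E
python3 -c "
from h import *
to(665,-34,210,-94.6)"
```

```text
t 2.45 at [ 156.3 -605.1  207.1] yaw -75.51 F [ 0.5  0.5 -0.2] w 87.6 q6 -0.02
 turn [0.     0.     0.3331] shift [-425.7 -635.3   -2.9] | rows>= 18.3
```

```bash
python3 -m handwheel '[[[0,0,0],[-23,-34,0],0],[[0,0,0],[-23,-34,0],0],[[0,0,0],[-23,-34,0],0],[[0,0,0],[-23,-34,0],0],[[0,0,0],[-23,-34,0],0],[[0,0,0],[-23,-34,0],0],[[0,0,0],[-23,-34,0],0],[[0,0,0],[-23,-34,0],0],[[0,0,0],[-23,-34,0],0],[[0,0,0],[-23,-34,0],0]]'; python3 -c "
from h import *
to(665,-34,210,-94.6)"
```

```text
t: 3.28
ee_pos: [430.5, -297.7, 207.1]
orientation: [2.468, -1.938, 0.009]
ft_force: [0.6, -0.4, 0.2]
width: 24.6
t 3.28 at [ 430.5 -297.7  207.1] yaw -76.28 F [ 0.6 -0.4  0.2] w 24.6 q6 0.71
 turn [-0.0017 -0.007   0.3197] shift [-200.6 -290.4   -4.2] | rows>= 8.5
```

```bash
python3 -m handwheel '[[[0,0,0],[-22,-32,0],0],[[0,0,0],[-22,-32,0],0],[[0,0,0],[-22,-32,0],0],[[0,0,0],[-22,-32,0],0],[[0,0,0],[-22,-32,0],0],[[0,0,0],[-22,-32,0],0],[[0,0,0],[-22,-32,0],0],[[0,0,0],[-22,-32,0],0],[[0,0,0],[-22,-32,0],0],[[0,0,0],[0,0,0],0]]'; python3 -c "
from h import *
to(665,-34,210,-94.6)"
```

```text
t: 4.12
ee_pos: [677.5, -15.3, 207.9]
orientation: [2.476, -1.933, 0.018]
ft_force: [-1.2, -0.9, -0.2]
width: 0.1
t 4.12 at [677.5 -15.3 207.9] yaw -75.96 F [-1.2 -0.9 -0.2] w 0.1 q6 1.29
 turn [-0.0084 -0.0078  0.3253] shift [15.1 16.6 -2.1] | rows>= 2.6
```

```bash
python3 -m handwheel '[[[0,0,0.1],[0,0,0],0],[[0,0,0.1],[0,0,0],0],[[0,0,0.1],[0,0,0],0],[[0,0,0],[0,0,0],0],[[0,0,0],[0,0,0],0],[[0,0,0],[0,0,0],0],[[0,0,0],[0,0,0],0],[[0,0,0],[0,0,0],0],[[0,0,0],[0,0,0],0],[[0,0,0],[0,0,0],0]]'; python3 -c "
from h import *
to(665,-34,150,-94.6)
p=shot('wrist','w1')
for q in ['valve_tip','lid','pot','slot','stop']: print(q,spot(p,q))
"
```

```text
t: 4.95
ee_pos: [677.6, -13.3, 206.6]
orientation: [-2.163, 2.278, -0.016]
ft_force: [-0.0, -1.1, -0.7]
width: 0.4
t 4.95 at [677.6 -13.3 206.6] yaw -92.98 F [-0.  -1.1 -0.7] w 0.4 q6 1.59
 turn [-0.0078 -0.0068  0.0284] shift [20.9 11.9 56.6] | rows>= 1.5
valve_tip [(0.6, [666.8, -71.2, 113.4], [328.0, 194.0])]
lid [(0.58, [507.0, 9.3, 92.0], [248.0, 338.0]), (0.17, [517.0, -316.1, 7.5], [490.0, 271.0])]
pot []
slot []
stop []
```

View pics/w1.png

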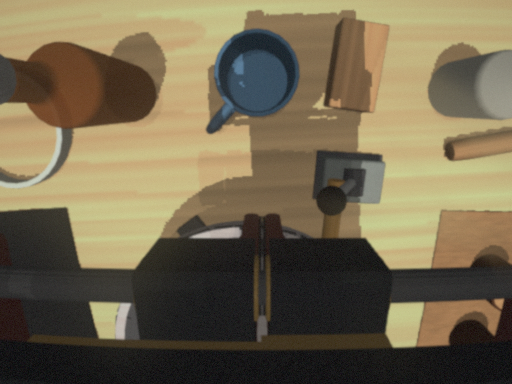

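```bash
python3 -m handwheel '[[[-0.008,-0.007,0.028],[10,6,0],0],[[0,0,0],[10,6,0],0],[[0,0,0],[0,0,20],0],[[0,0,0],[0,0,20],0],[[0,0,0],[0,0,20],0],[[0,0,0],[0,0,20],0],[[0,0,0],[0,0,20],0],[[0,0,0],[0,0,0],0],[[0,0,0],[0,0,0],0],[[0,0,0],[0,0,0],0]]'; python3 -c "
from h import *
to(661,-165,107,-94.6)"
```

```text
t: 6.08
ee_pos: [660.3, -41.4, 106.0]
orientation: [-2.12, 2.317, -0.001]
ft_force: [-0.3, -0.7, -0.1]
width: 0.6
t 6.08 at [660.3 -41.4 106. ] yaw -95.1 F [-0.3 -0.7 -0.1] w 0.6 q6 1.58
 turn [-0.001   0.0003 -0.0087] shift [123.  -11.7  -1.1] | rows>= 3.0
```

```bash
python3 -m handwheel '[[[0,0,0],[0,-5,0],0],[[0,0,0],[10,0,0],0],[[0,0,0],[10,0,0],0],[[0,0,0],[10,0,0],0],[[0,0,0],[10,0,0],0],[[0,0,0],[10,0,0],0],[[0,0,0],[10,0,0],0],[[0,0,0],[8,0,0],0],[[0,0,0],[8,0,0],0],[[0,0,0],[0,0,0],0]]'; python3 -c "
from h import *
to(661,-135,107,-94.6)"
```

```text
t: 6.92
ee_pos: [661.7, -120.5, 124.9]
orientation: [-2.109, 2.309, -0.004]
ft_force: [-0.3, 1.0, -0.4]
width: 0.5
t 6.92 at [ 661.7 -120.5  124.9] yaw -95.17 F [-0.3  1.  -0.4] w 0.5 q6 1.45
 turn [-0.0118  0.009  -0.01  ] shift [14.7 -0.4 17.8] | rows>= 0.6
```

```bash
python3 -c "
from h import *
p=shot('side','s2'); print(spot(p,'valve_tip'))
cv2.imwrite('pics/s2c.png',cv2.resize(cv2.cvtColor(p['pixels'],cv2.COLOR_RGB2BGR)[120:270,150:320],None,fx=4,fy=4))
"
```

```text
[(0.61, [658.7, -110.4, 123.8], [217.0, 171.0])]
```

View pics/s2c.png

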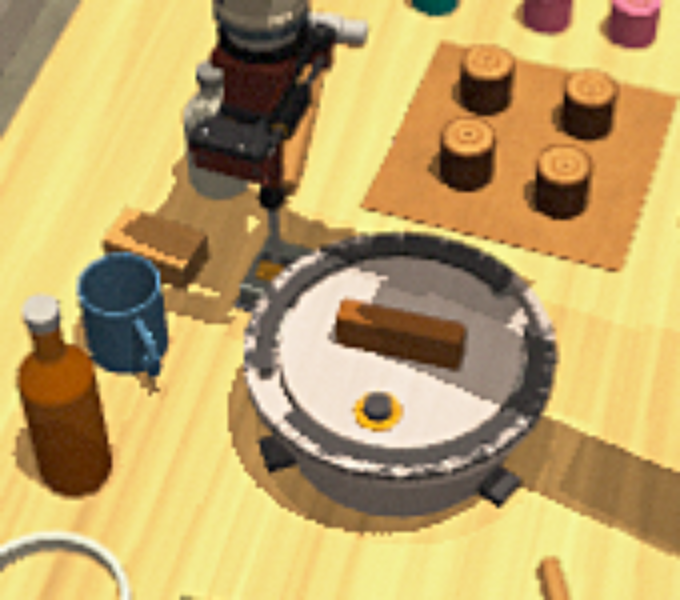

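```bash
python3 -m handwheel '[[[-0.012,0.009,-0.01],[0,0,-18],0],[[0,0,0],[-22,0,0],0],[[0,0,0],[-22,0,0],0],[[0,0,0],[0,0,0],0],[[0,0,0],[0,0,15],0],[[0,0,0],[0,0,15],0],[[0,0,0],[0,0,8],0],[[0,0,0],[0,0,0],0],[[0,0,0],[0,0,0],0],[[0,0,0],[0,0,0],0]]'; python3 -c "
from h import *
to(663,-75,104,-94.6)"
```

```text
t: 7.85
ee_pos: [664.5, -73.2, 101.1]
orientation: [2.132, -2.303, -0.006]
ft_force: [0.0, -0.3, -0.1]
width: 0.7
t 7.85 at [664.5 -73.2 101.1] yaw -94.43 F [ 0.  -0.3 -0.1] w 0.7 q6 1.52
 turn [0.0051 0.     0.003 ] shift [ 1.9  1.4 -2.9] | rows>= 0.1
```

Push in small steps, watching height.

```bash
python3 -m handwheel '[[[0,0,0],[6,0,0],0],[[0,0,0],[6,0,0],0],[[0,0,0],[6,0,0],0],[[0,0,0],[6,0,0],0],[[0,0,0],[6,0,0],0],[[0,0,0],[0,0,0],0],[[0,0,0],[0,0,0],0],[[0,0,0],[0,0,0],0],[[0,0,0],[0,0,0],0],[[0,0,0],[0,0,0],0]]'; python3 -c "
from h import *
to(661,-135,104,-94.6)
p=shot('side'); print(spot(p,'valve_tip'))"
```

```text
t: 8.68
ee_pos: [663.2, -108.3, 104.0]
orientation: [2.131, -2.307, -0.001]
ft_force: [0.2, -0.1, -0.1]
width: 0.5
t 8.68 at [ 663.2 -108.3  104. ] yaw -94.56 F [ 0.2 -0.1 -0.1] w 0.5 q6 1.47
 turn [ 0.0012 -0.0001  0.0007] shift [26.8  0.  -0. ] | rows>= 0.6
[(0.46, [655.1, -132.9, 126.5], [220.0, 166.0]), (0.19, [420.8, -297.0, 6.1], [289.0, 169.0])]
```

```bash
python3 -m handwheel '[[[0,0,0],[6,0,1],0],[[0,0,0],[6,0,0],0],[[0,0,0],[6,0,1],0],[[0,0,0],[5,0,0],0],[[0,0,0],[4,0,1],0],[[0,0,0],[3,0,0],0],[[0,0,0],[3,0,0],0],[[0,0,0],[3,0,0],0],[[0,0,0],[3,0,0],0],[[0,0,0],[0,0,0],0]]'; python3 -c "
from h import *
to(661,-145,104,-94.6)
p=shot('side'); print(spot(p,'valve_tip'))"
```

```text
t: 9.62
ee_pos: [660.3, -143.6, 100.4]
orientation: [-2.123, 2.306, 0.016]
ft_force: [0.7, -0.2, 0.8]
width: 0.0
t 9.62 at [ 660.3 -143.6  100.4] yaw -94.73 F [ 0.7 -0.2  0.8] w 0.0 q6 1.41
 turn [ 0.0023  0.0122 -0.0022] shift [ 1.3 -0.9 -3.6] | rows>= 0.1
[(0.64, [784.3, -119.7, 2.5], [189.0, 185.0]), (0.51, [650.9, -164.4, 113.4], [224.0, 163.0])]
```

```bash
python3 -m handwheel '[[[0,-0.006,0],[3,0,0],0],[[0,0,0],[3,0,0],0],[[0,0,0],[3,0,0],0],[[0,0,0],[3,0,0],0],[[0,0,0],[3,0,0],0],[[0,0,0],[3,0,0],0],[[0,0,0],[3,0,0],0],[[0,0,0],[3,0,0],0],[[0,0,0],[3,0,0],0],[[0,0,0],[3,0,0],0]]'; python3 -c "
from h import *
to(661,-145,104,-94.6)
p=shot('side','s3'); print(spot(p,'valve_tip'))
cv2.imwrite('pics/s3c.png',cv2.resize(cv2.cvtColor(p['pixels'],cv2.COLOR_RGB2BGR)[120:270,150:320],None,fx=4,fy=4))"
```

```text
t: 10.55
ee_pos: [660.2, -143.7, 100.5]
orientation: [-2.093, 2.285, 0.073]
ft_force: [1.8, 13.9, 2.9]
width: 0.5
t 10.55 at [ 660.2 -143.7  100.5] yaw -95.04 F [ 1.8 13.9  2.9] w 0.5 q6 1.36
 turn [ 0.0059  0.0626 -0.0074] shift [ 1.  -0.9 -3.6] | rows>= 0.5
[(0.66, [511.7, -315.3, 3.9], [268.0, 163.0]), (0.43, [649.3, -166.3, 111.0], [224.0, 163.0])]
```

View pics/s3c.png

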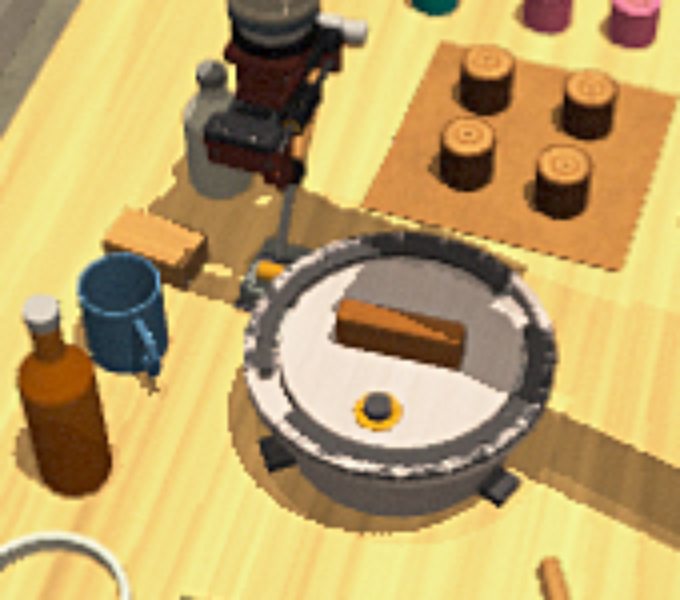

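```bash
python3 -m handwheel '[[[0,0.03,0],[-15,0,0],0],[[0,0.03,0],[-10,0,0],0],[[0,0,0],[0,0,-25],0],[[0,0,0],[0,0,-25],0],[[0,0,0],[0,0,-25],0],[[0,0,0],[0,0,-25],0],[[0,0,0],[-20,20,0],1],[[0,0,0],[-20,20,0],1],[[0,0,0],[-20,20,0],1],[[0,0,0],[-20,20,0],1]]'; python3 -c "
from h import *
to(440,10,230,-92)"
```

```text
t: 11.48
ee_pos: [591.9, -37.2, 206.6]
orientation: [2.113, -2.316, 0.008]
ft_force: [0.7, -0.2, -0.3]
width: 23.7
t 11.48 at [591.9 -37.2 206.6] yaw -95.26 F [ 0.7 -0.2 -0.3] w 23.7 q6 1.59
 turn [ 0.001  -0.0081 -0.0568] shift [-32.9 155.6 -23.5] | rows>= 3.9
```

```bash
python3 -m handwheel '[[[0,-0.008,-0.057],[0,0,-10],1],[[0,0,0],[-10,33,-14],1],[[0,0,0],[-8,33,0],1],[[0,0,0],[-7,33,0],1],[[0,0,0],[-2,33,0],1],[[0,0,0],[0,23,0],1],[[0,0,0],[0,0,0],1],[[0,0,0],[0,0,0],1],[[0,0,0],[0,0,0],1],[[0,0,0],[0,0,0],1]]'; python3 -c "
from h import *
to(506,10,230,-92)
p=shot('wrist','w2')
for q in ['lid','pot','slot','stop','valve_tip']: print(q,spot(p,q))
p=shot('top')
for q in ['lid','valve_tip']: print(q,spot(p,q))
"
```

```text
t: 12.32
ee_pos: [429.9, -5.3, 232.7]
orientation: [2.189, -2.251, 0.011]
ft_force: [0.5, 1.2, 1.2]
width: 86.6
t 12.32 at [429.9  -5.3 232.7] yaw -91.59 F [0.5 1.2 1.2] w 86.6 q6 1.57
 turn [-0.0039 -0.0064  0.0073] shift [-17.4 -75.7   2.9] | rows>= 1.9
lid [(0.83, [509.1, 8.8, 95.1], [243.0, 92.0])]
pot []
slot []
stop [(0.56, [507.2, 8.3, 93.4], [244.0, 94.0])]
valve_tip [(0.44, [413.7, -300.6, 7.8], [485.0, 167.0])]
lid []
valve_tip [(0.45, [655.5, -165.2, 115.1], [289.0, 143.0])]
```

View pics/w2.png

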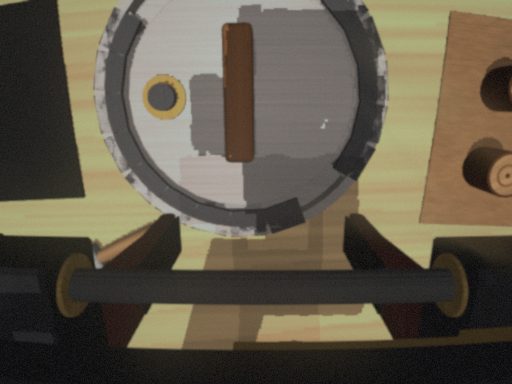

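Run:
```python
from h import *
p=ctrl.get_image('wrist')
im=cv2.cvtColor(p['pixels'],cv2.COLOR_RGB2BGR)
print(pxz(p,[(224,24),(251,24),(227,161),(253,161)],144).round(1))
c=pxz(p,[(224,24),(251,24),(227,161),(253,161)],144); print(c.mean(0), np.degrees(np.arctan2(*( (c[0]+c[1]-c[2]-c[3])[[1,0]]))))
cv2.imwrite('pics/w2c.png',cv2.resize(im[0:245,80:400],None,fx=2.4,fy=2.4,interpolation=cv2.INTER_CUBIC))
```

```text
[[556.7  19.4 144. ]
 [556.   -1.2 144. ]
 [450.5  22.2 144. ]
 [449.9   0.7 144. ]]
[503.26895488  10.26517344 144.        ] -1.2541224244588793
```

View pics/w2c.png

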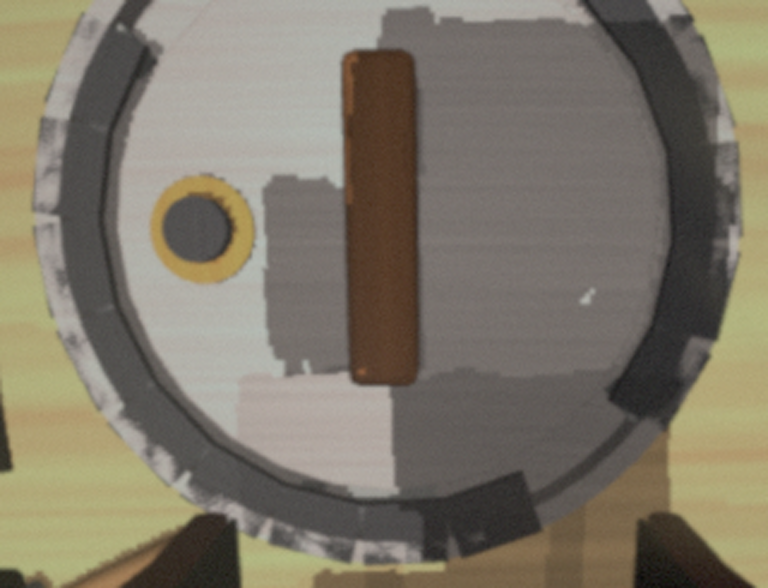

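Run:
```python
from h import *
from scipy.optimize import least_squares
p=ctrl.get_image('wrist')
f=lambda L:pxz(p,[(80+a/2.4,b/2.4) for a,b in L],108)
c=f([(104,210),(115,295),(150,375),(215,440),(290,485),(360,498),(440,497),(655,330),(668,230),(668,150),(640,75)])
r=least_squares(lambda v:np.hypot(c[:,0]-v[0],c[:,1]-v[1])-v[2],[506,10,108]); print(r.x,r.fun.round(1))
o=f([(35,180),(50,330),(100,430),(230,535),(360,562),(470,555),(670,425),(725,310),(742,200),(735,110)])
r2=least_squares(lambda v:np.hypot(o[:,0]-v[0],o[:,1]-v[1])-v[2],[506,10,134]); print(r2.x,r2.fun.round(1))
e=f([(523,473),(612,397),(541,530),(155,50)])
for ctr in (r.x,r2.x):
    d=e[:,:2]-ctr[:2]; print(np.hypot(*d.T).round(1),np.degrees(np.arctan2(d[:,1],d[:,0])).round(1))
```

```text
[504.75787366  10.08978123 107.90419863] [-0.6  0.2  1.3 -0.4  0.5 -1.2 -0.4  2.2 -1.9  0.4 -0.1]
[504.52770682  11.49530562 135.92383653] [-2.8  0.5  2.6  2.  -2.  -1.2  0.1 -0.8 -0.1  1.7]
[109.5 108.9 134.7 105.6] [-152.5 -128.  -154.5   51.1]
[109.9 109.9 135.1 104.7] [-151.7 -127.4 -153.9   50.5]
```

```bash
python3 -m handwheel '[[[-0.004,-0.006,0.0],[-15,-36,0],0.55],[[0,0,0],[0,-37,0],0.55],[[0,0,0],[0,0,20],0.55],[[0,0,0],[0,0,20],0.55],[[0,0,0],[0,0,20],0.55],[[0,0,0],[0,0,0],0.55],[[0,0,0],[0,0,0],0.55],[[0,0,0],[0,0,0],0.55],[[0,0,0],[0,0,0],0.55],[[0,0,0],[0,0,0],0.55]]'; python3 -c "
from h import *
to(504,10.2,117,-91.25)"
```

```text
t: 13.7
ee_pos: [506.9, 8.8, 173.0]
orientation: [-2.189, 2.25, -0.003]
ft_force: [0.7, 0.6, -0.2]
width: 48.2
t 13.7 at [506.9   8.8 173. ] yaw -91.56 F [ 0.7  0.6 -0.2] w 48.2 q6 1.59
 turn [-0.0031  0.0001 -0.0054] shift [-1.3  3.1 56. ] | rows>= 1.3
```

```bash
python3 -m handwheel '[[[-0.003,0,-0.005],[-1.3,3,15],0.55],[[0,0,0],[0,0,15],0.55],[[0,0,0],[0,0,15],0.55],[[0,0,0],[0,0,9],0.55],[[0,0,0],[0,0,0],0.55],[[0,0,0],[0,0,0],0.55],[[0,0,0],[0,0,0],0],[[0,0,0],[0,0,0],0],[[0,0,0],[0,0,0],0],[[0,0,0],[0,0,0],0]]'; python3 -c "
from h import *
to(504,10.2,117,-91.25)"
```

```text
t: 14.53
ee_pos: [510.4, 10.2, 126.7]
orientation: [-2.188, 2.237, -0.018]
ft_force: [-0.6, 11.6, -3.3]
width: 25.0
t 14.53 at [510.4  10.2 126.7] yaw -91.28 F [-0.6 11.6 -3.3] w 25.0 q6 1.59
 turn [-0.0172  0.0008 -0.0006] shift [0.2 6.5 9.6] | rows>= 0.3
```

```bash
python3 -m handwheel '[[[0,0,0],[0,0,0],0.5],[[-0.017,0,0],[0,0,0],0.5],[[0,0,0],[0,6,0],0.5],[[0,0,0],[0,0,4],0.5],[[0,0,0],[0,0,4],0.5],[[0,0,0],[0,0,0],0.5],[[0,0,0],[0,0,0],0.5],[[0,0,0],[0,0,0],0.5],[[0,0,0],[0,0,0],0.5],[[0,0,0],[0,0,0],0.5]]'; python3 -c "
from h import *
to(504,10.2,117,-91.25)"
```

```text
t: 15.37
ee_pos: [503.9, 10.3, 118.4]
orientation: [2.196, -2.246, -0.002]
ft_force: [0.5, -0.1, -0.2]
width: 43.8
t 15.37 at [503.9  10.3 118.4] yaw -91.27 F [ 0.5 -0.1 -0.2] w 43.8 q6 1.59
 turn [ 0.0011  0.0005 -0.0004] shift [ 0.1 -0.1  1.4] | rows>= 0.0
```

```bash
python3 -m handwheel '[[[0,0,0],[0,0,1],0],[[0,0,0],[0,0,0],0],[[0,0,0],[0,0,0],0],[[0,0,0],[0,0,0],0],[[0,0,0],[0,0,0],0],[[0,0,0],[0,0,0],0],[[0,0,0],[0,0,0],0],[[0,0,0],[0,0,0],0],[[0,0,0],[0,0,0],0],[[0,0,0],[0,0,0],0]]'; python3 -c "
from h import *
to(504,10.2,117,-91.25)"
```

```text
t: 16.2
ee_pos: [504.1, 10.6, 117.4]
orientation: [-2.196, 2.246, 0.002]
ft_force: [0.4, 1.1, 0.6]
width: 23.8
t 16.2 at [504.1  10.6 117.4] yaw -91.28 F [0.4 1.1 0.6] w 23.8 q6 1.59
 turn [ 0.0006  0.001  -0.0006] shift [0.4 0.1 0.4] | rows>= 0.0
```

```bash
python3 -m handwheel '[[[0,0,-0.08],[0,0,0],0],[[0,0,-0.08],[0,0,0],0],[[0,0,-0.08],[0,0,0],0],[[0,0,-0.08],[0,0,0],0],[[0,0,-0.08],[0,0,0],0],[[0,0,0],[0,0,0],0],[[0,0,0],[0,0,0],0],[[0,0,0],[0,0,0],0],[[0,0,0],[0,0,0],0],[[0,0,0],[0,0,0],0]]'; python3 -c "
from h import *
to(504,10.2,117,-50.2)"
```

```text
t: 17.03
ee_pos: [504.1, 10.6, 117.4]
orientation: [-2.592, 1.769, 0.005]
ft_force: [0.6, 1.0, -0.9]
width: 24.0
t 17.03 at [504.1  10.6 117.4] yaw -68.63 F [ 0.6  1.  -0.9] w 24.0 q6 1.19
 turn [-0.002   0.0043 -0.3216] shift [0.3 0.2 0.4] | rows>= 2.6
```

```bash
python3 -m handwheel '[[[0,0,-0.08],[0,0,0],0],[[0,0,-0.08],[0,0,0],0],[[0,0,-0.06],[0,0,0],0],[[0,0,-0.04],[0,0,0],0],[[0,0,-0.03],[0,0,0],0],[[0,0,-0.02],[0,0,0],0],[[0,0,-0.02],[0,0,0],0],[[0,0,0],[0,0,0],0],[[0,0,0],[0,0,0],0],[[0,0,0],[0,0,0],0]]'; python3 -c "
from h import *
to(504,10.2,117,-50.2)"
```

```text
t: 17.87
ee_pos: [504.9, 10.4, 118.7]
orientation: [-2.85, 1.31, 0.001]
ft_force: [-0.3, 0.3, 3.0]
width: 24.1
t 17.87 at [504.9  10.4 118.7] yaw -49.39 F [-0.3  0.3  3. ] w 24.1 q6 0.85
 turn [-0.004   0.0029  0.0142] shift [-0.4  0.8  1.7] | rows>= 0.1
```

```bash
python3 -m handwheel '[[[0,0,0],[0,0,0],0],[[0,0,0],[0,0,-1],0],[[0,0,0],[0,0,-1],0],[[0,0,0],[0,0,-1],0],[[0,0,0],[0,0,-1],0],[[0,0,0],[0,0,-1],0],[[0,0,0],[0,0,0],0],[[0,0,0],[0,0,0],0],[[0,0,0],[0,0,0],0],[[0,0,0],[0,0,0],0]]'; python3 -c "
from h import *
to(504,10.2,117,-50.2)"
```

```text
t: 18.7
ee_pos: [502.2, 10.1, 121.4]
orientation: [-2.855, 1.308, 0.009]
ft_force: [0.5, -0.3, -3.2]
width: 23.3
t 18.7 at [502.2  10.1 121.4] yaw -49.24 F [ 0.5 -0.3 -3.2] w 23.3 q6 0.85
 turn [0.0013 0.0056 0.0168] shift [ 1.2 -1.4  4.4] | rows>= 0.1
```

```bash
python3 -m handwheel '[[[0,0,0],[0,0,-3],0],[[0,0,0],[0,0,-3],0],[[0,0,0],[0,0,-3],0],[[0,0,0],[0,0,-3],0],[[0,0,0],[0,0,-5],0],[[0,0,0],[0,0,-15],0],[[0,0,0],[0,0,-15],0],[[0,0,0],[0,0,-15],0],[[0,0,0],[0,0,0],0],[[0,0,0],[0,0,0],0]]'; python3 -c "
from h import *
to(515,353,182,-50.2)
p=shot('side','s4')"
```

```text
t: 19.53
ee_pos: [501.8, 9.9, 188.0]
orientation: [-2.855, 1.308, 0.01]
ft_force: [-0.6, -0.3, -4.9]
width: 23.4
t 19.53 at [501.8   9.9 188. ] yaw -49.23 F [-0.6 -0.3 -4.9] w 23.4 q6 0.85
 turn [0.0018 0.006  0.0169] shift [-251.2 -234.     7.1] | rows>= 8.2
```

View pics/s4.png

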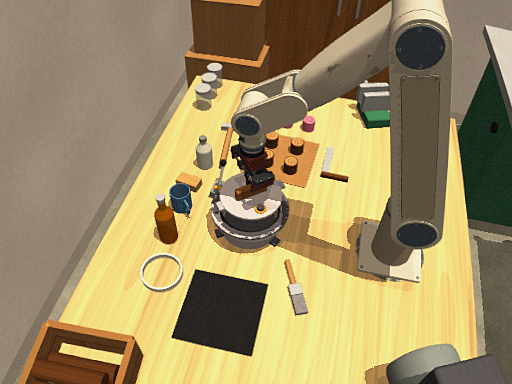

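```bash
python3 -m handwheel '[[[0,0,0],[-25,-23.4,0],0],[[0,0,0],[-25,-23.4,0],0],[[0,0,0],[-25,-23.4,0],0],[[0,0,0],[-25,-23.4,0],0],[[0,0,0],[-25,-23.4,0],0],[[0,0,0],[-25,-23.4,0],0],[[0,0,0],[-25,-23.4,0],0],[[0,0,0],[-25,-23.4,0],0],[[0,0,0],[-25,-23.4,0],0],[[0,0,0],[-20,-18,0],0]]'; python3 -c "
from h import *
to(515,353,40,-50.2)
p=shot('top','t4'); print(spot(p,'mat'),spot(p,'lid'))
p=shot('side','s5'); print(spot(p,'mat'),spot(p,'lid'))"
```

```text
t: 20.42
ee_pos: [512.1, 351.9, 177.7]
orientation: [2.84, -1.319, -0.021]
ft_force: [0.4, 0.3, -4.7]
width: 24.0
t 20.42 at [512.1 351.9 177.7] yaw -49.85 F [ 0.4  0.3 -4.7] w 24.0 q6 1.45
 turn [0.015  0.008  0.0062] shift [  2.1  -5.  137.6] | rows>= 3.3
[(0.93, [512.4, 355.4, 3.3], [128.0, 201.0]), (0.25, [410.5, -412.4, -0.7], [368.0, 227.0])] [(0.83, [510.9, 351.6, 154.3], [110.0, 194.0]), (0.44, [743.5, 284.4, -2.3], [152.0, 133.0]), (0.25, [511.6, 11.0, 0.3], [234.0, 199.0])]
[(0.75, [515.5, 353.8, 2.4], [220.0, 309.0])] [(0.78, [511.0, 347.2, 154.3], [220.0, 284.0]), (0.65, [781.7, -118.3, 2.3], [189.0, 185.0])]
```

View pics/s5.png

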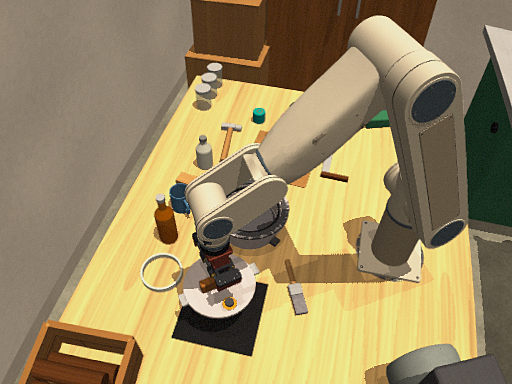

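```bash
python3 -m handwheel '[[[0.015,0.008,0],[1,-4,0],0],[[0,0,0],[0,0,25],0],[[0,0,0],[0,0,25],0],[[0,0,0],[0,0,25],0],[[0,0,0],[0,0,25],0],[[0,0,0],[0,0,20],0],[[0,0,0],[0,0,10],0],[[0,0,0],[0,0,0],0],[[0,0,0],[0,0,0],0],[[0,0,0],[0,0,0],0]]'; python3 -c "
from h import *
to(514,354,27.5,-50.2)"
```

```text
t: 21.55
ee_pos: [522.7, 341.8, 47.2]
orientation: [-2.832, 1.341, -0.015]
ft_force: [-0.3, -0.4, -4.1]
width: 23.8
t 21.55 at [522.7 341.8  47.2] yaw -50.67 F [-0.3 -0.4 -4.1] w 23.8 q6 1.45
 turn [-0.011  -0.0051 -0.0082] shift [-15.1  -0.8  19.7] | rows>= 0.6
```

```bash
python3 -m handwheel '[[[-0.011,-0.005,0],[-8,0,0],0],[[0,0,0],[-7,0,0],0],[[0,0,0],[0,0,5],0],[[0,0,0],[0,0,5],0],[[0,0,0],[0,0,4],0],[[0,0,0],[0,0,3],0],[[0,0,0],[0,0,2],0],[[0,0,0],[0,0,0],0],[[0,0,0],[0,0,0],0],[[0,0,0],[0,0,0],0]]'; python3 -c "
from h import *
to(514,354,27.5,-50.2)"
```

```text
t: 22.38
ee_pos: [515.1, 357.1, 31.3]
orientation: [-2.834, 1.341, -0.006]
ft_force: [-0.8, 0.1, -3.8]
width: 23.8
t 22.38 at [515.1 357.1  31.3] yaw -50.63 F [-0.8  0.1 -3.8] w 23.8 q6 1.47
 turn [-0.0076 -0.0005 -0.0075] shift [1.7 2.8 3.8] | rows>= 0.1
```

```bash
python3 -m handwheel '[[[-0.007,0,0],[1.5,2.8,0],0],[[0,0,0],[0,0,1],0],[[0,0,0],[0,0,1],0],[[0,0,0],[0,0,1],0],[[0,0,0],[0,0,0.5],0],[[0,0,0],[0,0,0.5],0],[[0,0,0],[0,0,0.5],0],[[0,0,0],[0,0,0],0],[[0,0,0],[0,0,0],0],[[0,0,0],[0,0,0],0]]'; python3 -c "
from h import *
to(514,354,27.5,-50.2)"
```

```text
t: 23.22
ee_pos: [514.4, 353.6, 28.3]
orientation: [-2.839, 1.344, -0.002]
ft_force: [-0.4, -1.1, -1.8]
width: 23.6
t 23.22 at [514.4 353.6  28.3] yaw -50.65 F [-0.4 -1.1 -1.8] w 23.6 q6 1.47
 turn [-0.0011 -0.0006 -0.0079] shift [-0.6  0.1  0.8] | rows>= 0.1
```

```bash
python3 -m handwheel '[[[0,0,0],[0,0,0.3],0],[[0,0,0],[0,0,0],0.55],[[0,0,0],[0,0,0],0.55],[[0,0,0],[0,0,0],0.55],[[0,0,0],[0,0,0],0.55],[[0,0,0],[0,0,-10],0.55],[[0,0,0],[0,0,-30],0.55],[[0,0,0],[0,0,-40],0.55],[[0,0,0],[0,0,-40],0.55],[[0,0,0],[0,0,-40],0.8]]'; python3 -c "
from h import *
to(450,-360,190,-45)"
```

```text
t: 24.05
ee_pos: [510.4, 351.3, 186.8]
orientation: [2.829, -1.339, -0.01]
ft_force: [0.5, -0.1, 0.8]
width: 51.9
t 24.05 at [510.4 351.3 186.8] yaw -50.66 F [ 0.5 -0.1  0.8] w 51.9 q6 1.47
 turn [ 0.013   0.0015 -0.0988] shift [511.9 497.6   2.8] | rows>= 17.1
```

```bash
python3 -m handwheel '[[[0.01,0,0],[29,28,-4],0.85],[[0,0,0],[29,28,-4],0.85],[[0,0,0],[29,28,-4],0.85],[[0,0,0],[29,28,-4],0.85],[[0,0,0],[29,28,-4],0.85],[[0,0,0],[29,28,-4],0.85],[[0,0,0],[29,28,-4],0.85],[[0,0,0],[29,28,-4],0.85],[[0,0,0],[29,28,-4],0.85],[[0,0,0],[29,28,-4],0.85]]'; python3 -c "
from h import *
to(421,-407,240,-45)"
```

```text
t: 24.88
ee_pos: [484.9, -51.9, 245.9]
orientation: [-2.824, 1.315, -0.036]
ft_force: [0.4, -0.5, -0.2]
width: 74.7
t 24.88 at [484.9 -51.9 245.9] yaw -49.93 F [ 0.4 -0.5 -0.2] w 74.7 q6 0.72
 turn [-0.0332 -0.0116 -0.0858] shift [230.5 277.6  -1.1] | rows>= 8.7
```

```bash
python3 -m handwheel '[[[-0.033,-0.012,-0.08],[25,31,0],0.85],[[0,0,0],[25,31,0],0.85],[[0,0,0],[25,31,0],0.85],[[0,0,0],[25,31,0],0.85],[[0,0,0],[25,31,0],0.85],[[0,0,0],[25,31,0],0.85],[[0,0,0],[25,31,0],0.85],[[0,0,0],[25,31,0],0.85],[[0,0,0],[25,31,0],0.85],[[0,0,0],[0,0,0],0.85]]'; python3 -c "
from h import *
to(421,-407,240,-45)
p=shot('wrist','w5'); print(c2w(p,[0,0,0])); print(spot(p,'billet1')); print(spot(p,'billet1','look_for'))
p=shot('top');print(spot(p,'billet1',n=9)); print(spot(p,'lid'))"
```

```text
t: 25.72
ee_pos: [437.1, -430.3, 258.0]
orientation: [2.894, -1.211, 0.026]
ft_force: [0.0, 0.7, 0.1]
width: 74.7
t 25.72 at [ 437.1 -430.3  258. ] yaw -45.4 F [0.  0.7 0.1] w 74.7 q6 -0.01
 turn [-0.0025 -0.0166 -0.007 ] shift [-28.1  -4.8  17.5] | rows>= 0.8
[ 480.46679379 -382.62351597  436.43484261]
[(0.82, [413.0, -303.2, 6.0], [175.0, 102.0]), (0.8, [518.3, -310.8, 4.7], [236.0, 44.0]), (0.8, [411.2, -417.6, 3.7], [239.0, 164.0]), (0.79, [605.4, -577.3, 3.6], [422.0, 145.0]), (0.75, [479.9, -576.4, 2.5], [354.0, 207.0]), (0.58, [515.5, -424.7, 2.4], [298.0, 111.0])]
[(0.91, [518.7, -425.2, 54.4], [306.0, 110.0]), (0.87, [390.8, -556.9, 52.9], [304.0, 256.0]), (0.86, [413.0, -412.7, 55.7], [234.0, 167.0]), (0.75, [604.2, -563.3, 53.7], [434.0, 142.0]), (0.62, [417.5, -305.1, 59.6], [168.0, 99.0])]
[(0.95, [611.1, -576.6, -1.0], [414.0, 163.0]), (0.75, [422.0, -296.0, 4.4], [331.0, 224.0]), (0.65, [523.8, -423.9, 2.5], [369.0, 191.0]), (0.54, [518.0, -312.0, 3.0], [334.0, 194.0]), (0.53, [407.6, -410.9, 1.3], [368.0, 228.0])]
[(0.94, [514.6, 356.9, 4.3], [127.0, 200.0]), (0.61, [655.3, -164.3, 112.9], [288.0, 144.0]), (0.38, [597.5, 83.8, 106.8], [206.0, 165.0])]
```

View pics/w5.png

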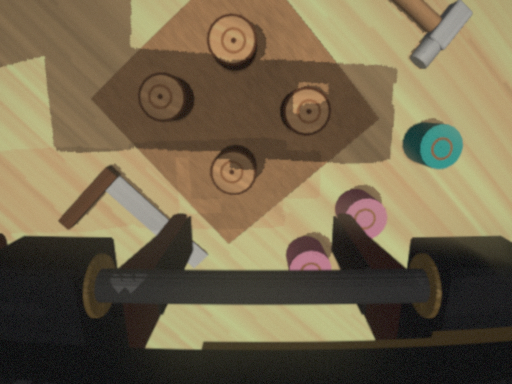

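Run:
```python
from h import *
p=ctrl.get_image('wrist'); im=cv2.cvtColor(p['pixels'],cv2.COLOR_RGB2BGR)
print(pxz(p,[(232,41),(160,96),(309,111),(233,171)],55).round(1))
cv2.imwrite('pics/w5c.png',cv2.resize(im[0:210,110:370],None,fx=2.8,fy=2.8,interpolation=cv2.INTER_CUBIC))
to(514,-425,120,-45)
```

```text
[[ 513.4 -304.4   55. ]
 [ 413.5 -287.1   55. ]
 [ 521.  -419.5   55. ]
 [ 409.3 -406.3   55. ]]
t 26.07 at [ 438.4 -422.5  257.2] yaw -45.08 F [ 0.6 -0.3 -0.7] w 74.7 q6 -0.0
 turn [-0.0043 -0.0127 -0.0013] shift [ 53.4 -51.2 138.1] | rows>= 3.8
```

View pics/w5c.png

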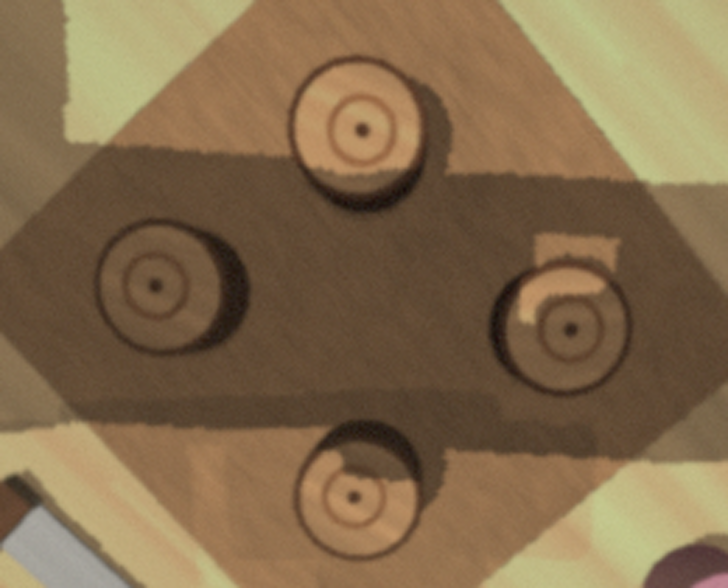

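Run:
```python
from h import *
p=ctrl.get_image('wrist')
print(pxz(p,[(239.3,46.4),(165.4,102.1),(313.9,117.9),(236.1,177.5)],55).round(1))
p=shot('wrist','w6')
im=cv2.cvtColor(p['pixels'],cv2.COLOR_RGB2BGR)
cv2.imwrite('pics/w6c.png',cv2.resize(im[0:210,110:370],None,fx=2.8,fy=2.8,interpolation=cv2.INTER_CUBIC))
p=ctrl.get_image('top'); im=cv2.cvtColor(p['pixels'],cv2.COLOR_RGB2BGR)
cv2.imwrite('pics/t6c.png',cv2.resize(im[150:260,290:410],None,fx=6,fy=5.4,interpolation=cv2.INTER_CUBIC))
```

```text
[[ 515.1 -314.1   55. ]
 [ 412.8 -296.1   55. ]
 [ 519.8 -429.2   55. ]
 [ 406.4 -414.4   55. ]]
```

View pics/t6c.png

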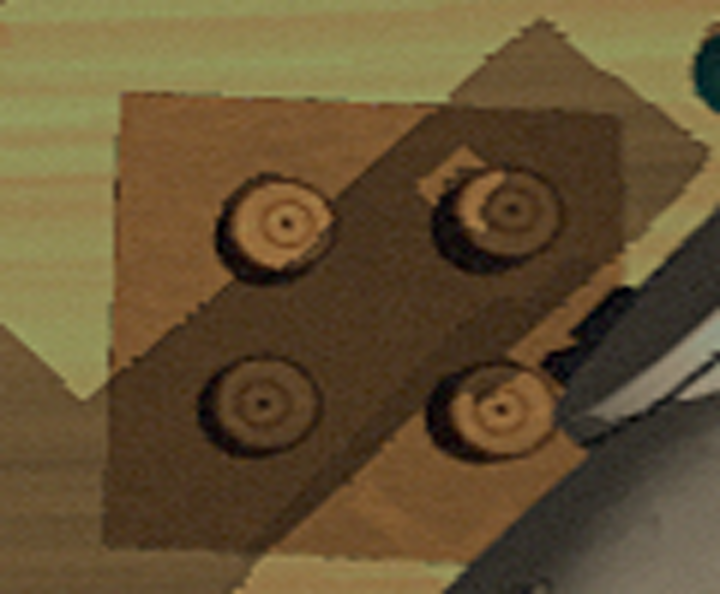

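View pics/w6c.png

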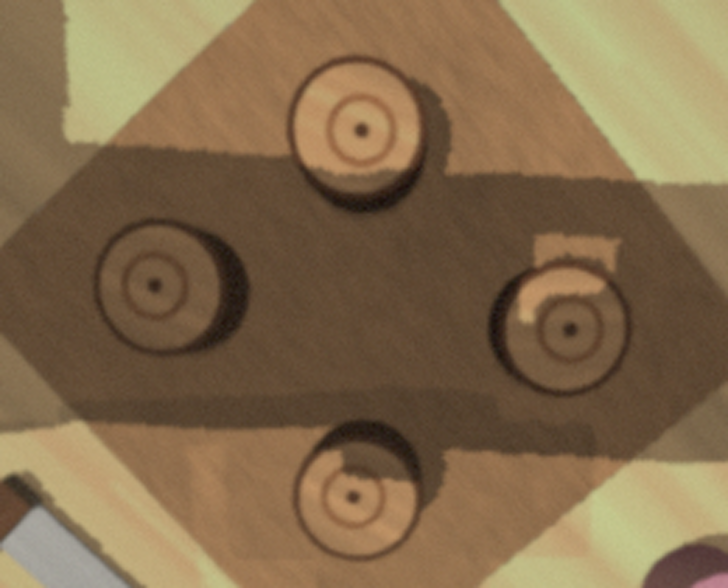

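Run:
```python
from h import *
p=ctrl.get_image('top'); q=ctrl.get_image('wrist')
T=[(337.8,191.1),(333.8,224.8),(375.3,188.9),(373.5,225.7)]; W=[(239.3,46.4),(165.4,102.1),(313.9,117.9),(236.1,177.5)]
print(pxz(p,T,55).round(1)); print(pxz(q,W,55).round(1))
def PM(p):
    return np.hstack([cv2.Rodrigues(np.array(p['rvec'],float))[0],np.array(p['tvec'],float).reshape(3,1)])
u=lambda p,x:cv2.undistortPoints(np.array(x,float).reshape(-1,1,2),np.array(p['camera_matrix']),np.array(p['dist'])).reshape(-1,2).T
X=cv2.triangulatePoints(PM(p),PM(q),u(p,T),u(q,W)); print((X[:3]/X[3]).T.round(1))
to(518,-428,120,-45)
```

```text
[[ 517.3 -313.5   55. ]
 [ 414.5 -295.3   55. ]
 [ 521.  -428.1   55. ]
 [ 408.8 -414.    55. ]]
[[ 515.2 -314.9   55. ]
 [ 412.9 -296.8   55. ]
 [ 519.9 -429.9   55. ]
 [ 406.4 -415.1   55. ]]
[[ 516.5 -314.3   52.3]
 [ 413.7 -296.1   54. ]
 [ 521.3 -430.5   48.3]
 [ 407.9 -413.7   59.1]]
t 26.32 at [ 438.3 -423.3  257.1] yaw -45.12 F [-0.6  0.2 -0.4] w 74.5 q6 -0.0
 turn [-0.0041 -0.013  -0.002 ] shift [ 57.7 -52.6 138. ] | rows>= 3.8
```

```bash
python3 -m handwheel '[[[-0.004,-0.013,0],[20,-17,20],0.85],[[0,0,0],[20,-18,20],0.85],[[0,0,0],[19,-18,20],0.85],[[0,0,0],[0,0,25],0.85],[[0,0,0],[0,0,25],0.85],[[0,0,0],[0,0,25],0.85],[[0,0,0],[0,0,10],0.85],[[0,0,0],[0,0,0],0.85],[[0,0,0],[0,0,0],0.85],[[0,0,0],[0,0,0],0.85]]'; python3 -c "
from h import *
to(520.5,-429,28,-45)"
```

```text
t: 27.15
ee_pos: [525.0, -428.0, 110.5]
orientation: [2.9, -1.201, 0.01]
ft_force: [-0.1, 0.3, 0.1]
width: 74.4
t 27.15 at [ 525.  -428.   110.5] yaw -44.97 F [-0.1  0.3  0.1] w 74.4 q6 0.08
 turn [-0.     -0.0066  0.0005] shift [-3.1  3.9 82.5] | rows>= 2.0
```

```bash
python3 -m handwheel '[[[0,-0.006,0],[-3,4,0],0.85],[[0,0,0],[0,0,20],0.85],[[0,0,0],[0,0,20],0.85],[[0,0,0],[0,0,20],0.85],[[0,0,0],[0,0,16],0.85],[[0,0,0],[0,0,3],0.85],[[0,0,0],[0,0,0],0.85],[[0,0,0],[0,0,0],0.85],[[0,0,0],[0,0,0],0.85],[[0,0,0],[0,0,0],0.85]]'; python3 -c "
from h import *
to(520.5,-429,28,-45)"
```

```text
t: 27.98
ee_pos: [526.0, -438.1, 47.2]
orientation: [2.894, -1.201, 0.037]
ft_force: [-0.6, 0.2, -0.5]
width: 74.9
t 27.98 at [ 526.  -438.1   47.2] yaw -45.08 F [-0.6  0.2 -0.5] w 74.9 q6 0.08
 turn [-0.0016 -0.0251 -0.0014] shift [-10.8  -2.5  18.9] | rows>= 0.5
```

```bash
python3 -m handwheel '[[[0,-0.025,0],[0,0,0],0.85],[[0,0,0],[-5,-1,0],0.85],[[0,0,0],[-5,-1,0],0.85],[[0,0,0],[0,0,6],0.85],[[0,0,0],[0,0,6],0.85],[[0,0,0],[0,0,5],0.85],[[0,0,0],[0,0,0],0.85],[[0,0,0],[0,0,0],0.85],[[0,0,0],[0,0,0],0.85],[[0,0,0],[0,0,0],0.85]]'; python3 -c "
from h import *
to(520.5,-429,28,-45)"
```

```text
t: 28.82
ee_pos: [520.8, -429.2, 32.0]
orientation: [2.902, -1.203, 0.009]
ft_force: [-0.2, 0.2, -0.7]
width: 74.4
t 28.82 at [ 520.8 -429.2   32. ] yaw -45.05 F [-0.2  0.2 -0.7] w 74.4 q6 0.08
 turn [-0.002  -0.0055 -0.0009] shift [-0.4  0.   4. ] | rows>= 0.1
```

Now close (fixed grip of 30 N is under 40 N).

```bash
python3 -m handwheel '[[[0,-0.005,0],[0,0,4],0.85],[[0,0,0],[0,0,0],0.85],[[0,0,0],[0,0,0],0.5],[[0,0,0],[0,0,0],0.5],[[0,0,0],[0,0,0],0.5],[[0,0,0],[0,0,0],0.5],[[0,0,0],[0,0,0],0.5],[[0,0,0],[0,0,0],0.5],[[0,0,0],[0,0,0],0.5],[[0,0,0],[0,0,0],0.5]]'; python3 -c "
from h import *
to(520.5,-429,28,-45)"
```

```text
t: 29.65
ee_pos: [521.0, -429.5, 27.7]
orientation: [-2.9, 1.203, -0.002]
ft_force: [-0.1, 0.3, -0.7]
width: 55.3
t 29.65 at [ 521.  -429.5   27.7] yaw -45.07 F [-0.1  0.3 -0.7] w 55.3 q6 0.08
 turn [-0.002  -0.0004 -0.0011] shift [-0.7 -0.  -0.3] | rows>= 0.0
```

```bash
python3 -m handwheel '[[[0,0,0],[0,0,-5],0.5],[[0,0,0],[0,0,-10],0.5],[[0,0,0],[0,0,-25],0.5],[[0,0,0],[0,0,-30],0.5],[[0,0,0],[0,0,-30],0.5],[[0,0,0],[0,0,-30],0.5],[[0,0,0],[0,0,-20],0.5],[[0,0,0],[0,0,0],0.5],[[0,0,0],[0,0,0],0.5],[[0,0,0],[0,0,0],0.5]]'; python3 -c "
from h import *
to(536,-21.5,175,-45)"
```

```text
t: 30.48
ee_pos: [520.3, -429.3, 189.3]
orientation: [-2.901, 1.203, -0.003]
ft_force: [-0.0, 0.0, 0.4]
width: 55.2
t 30.48 at [ 520.3 -429.3  189.3] yaw -45.06 F [-0.   0.   0.4] w 55.2 q6 0.08
 turn [-0.0021 -0.0013 -0.0011] shift [-277.6 -299.2   14.6] | rows>= 9.8
```

```bash
python3 -m handwheel '[[[0,0,0],[-27,-29,0],0.5],[[0,0,0],[-27,-29,0],0.5],[[0,0,0],[-27,-29,0],0.5],[[0,0,0],[-27,-29,0],0.5],[[0,0,0],[-27,-29,0],0.5],[[0,0,0],[-27,-29,0],0.5],[[0,0,0],[-27,-29,0],0.5],[[0,0,0],[-27,-29,0],0.5],[[0,0,0],[-27,-29,0],0.5],[[0,0,0],[-27,-29,0],0.5]]'; python3 -c "
from h import *
to(536,-21.5,175,-45)
p=shot('side','s6')"
```

```text
t: 31.32
ee_pos: [526.1, -22.8, 174.1]
orientation: [2.892, -1.222, -0.031]
ft_force: [0.9, -0.0, -0.5]
width: 55.3
t 31.32 at [526.1 -22.8 174.1] yaw -45.81 F [ 0.9 -0.  -0.5] w 55.3 q6 0.73
 turn [ 0.0095  0.0173 -0.0141] shift [ 5.9 -8.  -1.1] | rows>= 0.2
```

View pics/s6.png

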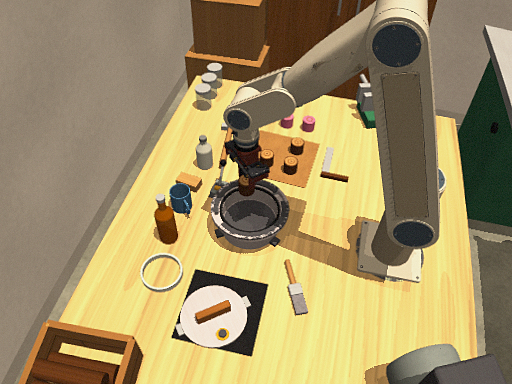

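```bash
python3 -m handwheel '[[[0.009,0.017,-0.014],[6,-8,0],0.5],[[0,0,0],[0,0,0],0.5],[[0,0,0],[0,0,0],0.5],[[0,0,0],[0,0,12],0.5],[[0,0,0],[0,0,12],0.5],[[0,0,0],[0,0,10],0.5],[[0,0,0],[0,0,0],0.5],[[0,0,0],[0,0,0],0.5],[[0,0,0],[0,0,0],0.5],[[0,0,0],[0,0,0],0.5]]'; python3 -c "
from h import *
to(536,-21.5,59,-45)"
```

```text
t: 32.2
ee_pos: [533.0, -18.7, 132.5]
orientation: [2.901, -1.199, -0.016]
ft_force: [0.3, -0.0, -0.9]
width: 55.2
t 32.2 at [533.  -18.7 132.5] yaw -44.92 F [ 0.3 -0.  -0.9] w 55.2 q6 0.72
 turn [0.0059 0.0086 0.0015] shift [ 4.8 -0.5 73.4] | rows>= 1.8
```

```bash
python3 -m handwheel '[[[0.006,0.009,0],[4,0,0],0.5],[[0,0,0],[0,0,10],0.5],[[0,0,0],[0,0,10],0.5],[[0,0,0],[0,0,10],0.5],[[0,0,0],[0,0,10],0.5],[[0,0,0],[0,0,10],0.5],[[0,0,0],[0,0,8],0.5],[[0,0,0],[0,0,0],0.5],[[0,0,0],[0,0,0],0.5],[[0,0,0],[0,0,0],0.5]]'; python3 -c "
from h import *
to(536,-21.5,59,-45)"
```

```text
t: 33.03
ee_pos: [536.3, -21.9, 68.1]
orientation: [-2.903, 1.2, -0.002]
ft_force: [-0.2, 0.4, -1.2]
width: 55.6
t 33.03 at [536.3 -21.9  68.1] yaw -44.91 F [-0.2  0.4 -1.2] w 55.6 q6 0.72
 turn [-0.0006 -0.0013  0.0016] shift [-0.5 -0.1  9.1] | rows>= 0.2
```

```bash
python3 -m handwheel '[[[0,0,0],[0,0,2],0.5],[[0,0,0],[0,0,2],0.5],[[0,0,0],[0,0,2],0.5],[[0,0,0],[0,0,1],0.5],[[0,0,0],[0,0,1],0.5],[[0,0,0],[0,0,1],0.5],[[0,0,0],[0,0,0],0.5],[[0,0,0],[0,0,0],0.5],[[0,0,0],[0,0,0],0.5],[[0,0,0],[0,0,0],0.5]]'; python3 -c "
from h import *
to(536,-21.5,59,-45)"
```

```text
t: 33.87
ee_pos: [537.9, -22.0, 60.1]
orientation: [-2.902, 1.199, -0.008]
ft_force: [-0.0, -0.6, -0.4]
width: 55.7
t 33.87 at [537.9 -22.   60.1] yaw -44.91 F [-0.  -0.6 -0.4] w 55.7 q6 0.72
 turn [-0.0032 -0.0042  0.0016] shift [-1.7  1.   1.1] | rows>= 0.1
```

```bash
python3 -m handwheel '[[[-0.003,-0.004,0],[-1.5,1,0.5],0.5],[[0,0,0],[0,0,0.7],0.5],[[0,0,0],[0,0,0.5],0.5],[[0,0,0],[0,0,0],0.71],[[0,0,0],[0,0,0],0.71],[[0,0,0],[0,0,0],0.71],[[0,0,0],[0,0,-6],0.71],[[0,0,0],[0,0,-10],0.71],[[0,0,0],[0,0,-10],0.71],[[0,0,0],[0,0,-10],0.71]]'; python3 -c "
from h import *
to(516.5,-314,200,-45)"
```

```text
t: 34.7
ee_pos: [534.9, -21.5, 95.8]
orientation: [2.902, -1.199, -0.005]
ft_force: [0.3, 0.1, -0.7]
width: 62.0
t 34.7 at [534.9 -21.5  95.8] yaw -44.91 F [ 0.3  0.1 -0.7] w 62.0 q6 0.72
 turn [0.0022 0.0026 0.0016] shift [ 193.2  220.4 -104.3] | rows>= 7.5
```

Up, then over to billet 1.

```bash
python3 -m handwheel '[[[0,0,0],[0,0,-35],0.71],[[0,0,0],[0,0,-35],0.71],[[0,0,0],[24,27,-15],0.85],[[0,0,0],[24,27,0],0.85],[[0,0,0],[24,27,0],0.85],[[0,0,0],[24,27,0],0.85],[[0,0,0],[24,27,0],0.85],[[0,0,0],[24,27,0],0.85],[[0,0,0],[24,27,0],0.85],[[0,0,0],[18,20,0],0.85]]'; python3 -c "
from h import *
to(516.5,-314,120,-45)
p=shot('top','t7'); print(spot(p,'billet1',n=9),spot(p,'lid'))
to(516.5,-314,120,-45)
"
```

```text
t: 35.53
ee_pos: [524.2, -308.2, 204.2]
orientation: [-2.91, 1.183, -0.028]
ft_force: [1.2, 1.0, 0.7]
width: 74.7
t 35.53 at [ 524.2 -308.2  204.2] yaw -44.26 F [1.2 1.  0.7] w 74.7 q6 0.22
 turn [-0.0072 -0.0162  0.013 ] shift [-2.8 10.1 84.1] | rows>= 2.0
[(0.89, [539.6, -18.1, 32.8], [242.0, 188.0]), (0.68, [607.3, -575.9, 0.8], [414.0, 164.0]), (0.64, [781.4, -119.5, 6.7], [272.0, 117.0]), (0.63, [386.0, -576.9, -1.2], [421.0, 233.0]), (0.59, [482.8, -571.4, -1.5], [416.0, 203.0])] [(0.9, [529.6, 380.7, 4.5], [120.0, 196.0]), (0.74, [703.2, -363.7, 1.1], [347.0, 138.0]), (0.45, [781.0, -121.4, 6.5], [272.0, 117.0])]
t 35.68 at [ 524.2 -307.2  203.6] yaw -44.39 F [-0.4 -0.4 -0.4] w 74.7 q6 0.22
 turn [-0.0075 -0.0155  0.0107] shift [-2.1 10.9 83.5] | rows>= 2.0
```

View pics/t7.png

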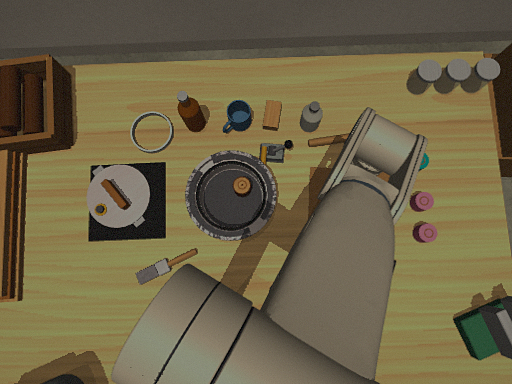

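```bash
python3 -m handwheel '[[[-0.007,-0.015,0.01],[-2,11,0],0.85],[[0,0,0],[0,0,0],0.85],[[0,0,0],[0,0,15],0.85],[[0,0,0],[0,0,15],0.85],[[0,0,0],[0,0,15],0.85],[[0,0,0],[0,0,15],0.85],[[0,0,0],[0,0,15],0.85],[[0,0,0],[0,0,15],0.85],[[0,0,0],[0,0,0],0.85],[[0,0,0],[0,0,0],0.85]]'; python3 -c "
from h import *
to(516.5,-314,28,-45)
p=shot('side'); print(spot(p,'billet1',n=9))
"
```

```text
t: 36.52
ee_pos: [515.2, -303.0, 115.4]
orientation: [-2.907, 1.187, 0.001]
ft_force: [-0.5, 0.2, 0.7]
width: 74.4
t 36.52 at [ 515.2 -303.   115.4] yaw -44.41 F [-0.5  0.2  0.7] w 74.4 q6 0.22
 turn [-0.001   0.0011  0.0104] shift [ 8.7  7.1 87.4] | rows>= 2.1
[(0.76, [385.1, -574.5, 2.6], [308.0, 128.0]), (0.73, [539.3, -22.2, 31.3], [243.0, 211.0]), (0.65, [515.8, -312.0, 5.7], [266.0, 163.0]), (0.64, [418.7, -295.3, 4.3], [289.0, 170.0]), (0.54, [409.6, -418.1, 0.8], [296.0, 151.0]), (0.51, [482.2, -581.2, -0.3], [287.0, 124.0])]
```

```bash
python3 -m handwheel '[[[0,0,0.01],[8.5,7,0],0.85],[[0,0,0],[0,0,0],0.85],[[0,0,0],[0,0,10],0.85],[[0,0,0],[0,0,10],0.85],[[0,0,0],[0,0,10],0.85],[[0,0,0],[0,0,10],0.85],[[0,0,0],[0,0,0],0.85],[[0,0,0],[0,0,0],0.85],[[0,0,0],[0,0,0],0.85],[[0,0,0],[0,0,0],0.85]]'; python3 -c "
from h import *
to(516.5,-314,28,-45)
"
```

```text
t: 37.45
ee_pos: [518.0, -316.3, 74.1]
orientation: [-2.901, 1.204, -0.006]
ft_force: [-0.4, -0.7, 1.2]
width: 74.6
t 37.45 at [ 518.  -316.3   74.1] yaw -45.07 F [-0.4 -0.7  1.2] w 74.6 q6 0.22
 turn [-0.0019 -0.0031 -0.0012] shift [-2.8 -0.5 46.1] | rows>= 1.1
```

```bash
python3 -m handwheel '[[[-0.002,-0.003,0],[-2.5,-0.5,0],0.85],[[0,0,0],[0,0,9],0.85],[[0,0,0],[0,0,9],0.85],[[0,0,0],[0,0,9],0.85],[[0,0,0],[0,0,9],0.85],[[0,0,0],[0,0,7],0.85],[[0,0,0],[0,0,0],0.85],[[0,0,0],[0,0,0],0.85],[[0,0,0],[0,0,0],0.85],[[0,0,0],[0,0,0],0.85]]'; python3 -c "
from h import *
to(516.5,-314,28,-45)
"
```

```text
t: 38.28
ee_pos: [516.6, -313.8, 26.3]
orientation: [2.902, -1.204, -0.0]
ft_force: [0.3, -0.0, 0.3]
width: 74.8
t 38.28 at [ 516.6 -313.8   26.3] yaw -45.05 F [ 0.3 -0.   0.3] w 74.8 q6 0.22
 turn [ 0.0003  0.0002 -0.0009] shift [ 0.1  0.2 -1.7] | rows>= 0.0
```

```bash
python3 -m handwheel '[[[0,0,0],[0,0,-1],0.5],[[0,0,0],[0,0,0],0.5],[[0,0,0],[0,0,0],0.5],[[0,0,0],[0,0,0],0.5],[[0,0,0],[0,0,0],0.5],[[0,0,0],[0,0,0],0.5],[[0,0,0],[0,0,0],0.5],[[0,0,0],[0,0,-5],0.5],[[0,0,0],[0,0,-15],0.5],[[0,0,0],[0,0,-25],0.5]]'; python3 -c "
from h import *
to(473.2,41.7,175,-45)
"
```

```text
t: 39.12
ee_pos: [514.1, -312.4, 70.9]
orientation: [-2.901, 1.203, 0.011]
ft_force: [0.4, 0.5, -0.7]
width: 55.6
t 39.12 at [ 514.1 -312.4   70.9] yaw -45.05 F [ 0.4  0.5 -0.7] w 55.6 q6 0.22
 turn [ 0.0017  0.0066 -0.0009] shift [-280.2 -221.  -102.7] | rows>= 8.9
```

```bash
python3 -m handwheel '[[[0,0,0],[0,0,-35],0.5],[[0,0,0],[0,0,-35],0.5],[[0,0,0],[-20,-16,-35],0.5],[[0,0,0],[-31,-25,-3],0.5],[[0,0,0],[-31,-25,0],0.5],[[0,0,0],[-31,-25,0],0.5],[[0,0,0],[-31,-25,0],0.5],[[0,0,0],[-31,-25,0],0.5],[[0,0,0],[-31,-25,0],0.5],[[0,0,0],[-31,-25,0],0.5]]'; python3 -c "
from h import *
to(473.2,41.7,160,-45)
"
```

```text
t: 39.95
ee_pos: [486.7, -9.2, 192.1]
orientation: [-2.893, 1.221, -0.019]
ft_force: [0.5, 1.0, 0.3]
width: 55.3
t 39.95 at [486.7  -9.2 192.1] yaw -45.76 F [0.5 1.  0.3] w 55.3 q6 0.76
 turn [-0.0058 -0.0107 -0.0133] shift [-46.2 -25.6  31.8] | rows>= 1.5
```

```bash
python3 -m handwheel '[[[-0.006,-0.01,-0.013],[-23,-12,0],0.5],[[0,0,0],[-22,-12,0],0.5],[[0,0,0],[0,0,0],0.5],[[0,0,0],[0,0,0],0.5],[[0,0,0],[0,0,9],0.5],[[0,0,0],[0,0,9],0.5],[[0,0,0],[0,0,9],0.5],[[0,0,0],[0,0,9],0.5],[[0,0,0],[0,0,0],0.5],[[0,0,0],[0,0,0],0.5]]'; python3 -c "
from h import *
to(473.2,41.7,135,-45)
"
```

```text
t: 40.78
ee_pos: [470.3, 44.7, 153.5]
orientation: [-2.904, 1.196, -0.002]
ft_force: [-0.1, -0.1, -0.5]
width: 55.7
t 40.78 at [470.3  44.7 153.5] yaw -44.78 F [-0.1 -0.1 -0.5] w 55.7 q6 0.85
 turn [-0.001  -0.0009  0.0039] shift [ 4.2  0.1 18.6] | rows>= 0.5
```

```bash
python3 -m handwheel '[[[0,0,0],[4,0,0],0.5],[[0,0,0],[0,0,0],0.5],[[0,0,0],[0,0,9],0.5],[[0,0,0],[0,0,9],0.5],[[0,0,0],[0,0,9],0.5],[[0,0,0],[0,0,9],0.5],[[0,0,0],[0,0,9],0.5],[[0,0,0],[0,0,0],0.5],[[0,0,0],[0,0,0],0.5],[[0,0,0],[0,0,0],0.5]]'; python3 -c "
from h import *
to(473.2,41.7,59,-45)
"
```

```text
t: 41.62
ee_pos: [473.3, 40.7, 102.7]
orientation: [2.904, -1.199, -0.001]
ft_force: [0.2, -0.4, -1.7]
width: 55.2
t 41.62 at [473.3  40.7 102.7] yaw -44.86 F [ 0.2 -0.4 -1.7] w 55.2 q6 0.84
 turn [0.0004 0.0003 0.0025] shift [-0.7 -0.6 43.7] | rows>= 1.0
```

```bash
python3 -m handwheel '[[[0,0,0],[-0.7,-0.6,8],0.5],[[0,0,0],[0,0,8],0.5],[[0,0,0],[0,0,8],0.5],[[0,0,0],[0,0,8],0.5],[[0,0,0],[0,0,5],0.5],[[0,0,0],[0,0,3],0.5],[[0,0,0],[0,0,1],0.5],[[0,0,0],[0,0,0],0.5],[[0,0,0],[0,0,0],0.5],[[0,0,0],[0,0,0],0.5]]'; python3 -c "
from h import *
to(473.2,41.7,59,-45)
"
```

```text
t: 42.45
ee_pos: [474.2, 42.3, 59.0]
orientation: [-2.903, 1.198, -0.001]
ft_force: [-0.9, -0.0, 0.6]
width: 55.2
t 42.45 at [474.2  42.3  59. ] yaw -44.86 F [-0.9 -0.   0.6] w 55.2 q6 0.85
 turn [-0.0012 -0.0005  0.0025] shift [-0.3  1.2 -0. ] | rows>= 0.0
```

```bash
python3 -m handwheel '[[[0,0,0],[0,0,0.5],0.5],[[0,0,0],[0,0,0],0.5],[[0,0,0],[0,0,0],0.71],[[0,0,0],[0,0,0],0.71],[[0,0,0],[0,0,0],0.71],[[0,0,0],[0,0,-6],0.71],[[0,0,0],[0,0,-12],0.71],[[0,0,0],[0,0,-20],0.71],[[0,0,0],[0,0,-35],0.71],[[0,0,0],[0,0,-35],0.71]]'; python3 -c "
from h import *
to(413.7,-296,180,-45)"
```

```text
t: 43.28
ee_pos: [469.2, 41.8, 164.7]
orientation: [2.899, -1.197, -0.019]
ft_force: [0.9, -0.5, 0.0]
width: 62.5
t 43.28 at [469.2  41.8 164.7] yaw -44.87 F [ 0.9 -0.5  0. ] w 62.5 q6 0.85
 turn [0.0099 0.0093 0.0022] shift [198.8 278.7 -14.4] | rows>= 8.2
```

```bash
python3 -m handwheel '[[[0.01,0.009,0],[0,0,-15],0.71],[[0,0,0],[23,33,0],0.85],[[0,0,0],[23,33,0],0.85],[[0,0,0],[23,33,0],0.85],[[0,0,0],[23,33,0],0.85],[[0,0,0],[23,33,0],0.85],[[0,0,0],[23,33,0],0.85],[[0,0,0],[23,33,0],0.85],[[0,0,0],[22,32,0],0.85],[[0,0,0],[0,0,0],0.85]]'; python3 -c "
from h import *
to(413.7,-296,90,-45)
"
```

```text
t: 44.12
ee_pos: [420.2, -285.0, 194.4]
orientation: [-2.905, 1.18, -0.04]
ft_force: [-0.1, -0.3, -1.0]
width: 74.4
t 44.12 at [ 420.2 -285.   194.4] yaw -44.23 F [-0.1 -0.3 -1. ] w 74.4 q6 0.14
 turn [-0.0155 -0.0213  0.0137] shift [  0.8  14.1 104.2] | rows>= 2.5
```

```bash
python3 -m handwheel '[[[-0.015,-0.021,0.013],[1,9,0],0.85],[[0,0,0],[0,0,0],0.85],[[0,0,0],[0,0,14],0.85],[[0,0,0],[0,0,14],0.85],[[0,0,0],[0,0,14],0.85],[[0,0,0],[0,0,14],0.85],[[0,0,0],[0,0,14],0.85],[[0,0,0],[0,0,14],0.85],[[0,0,0],[0,0,0],0.85],[[0,0,0],[0,0,0],0.85]]'; python3 -c "
from h import *
p=shot('side'); print(spot(p,'billet1',n=9))
to(413.7,-296,60,-45)
"
```

```text
t: 44.95
ee_pos: [416.1, -288.7, 110.3]
orientation: [-2.9, 1.201, -0.01]
ft_force: [-0.3, 0.3, 0.6]
width: 74.9
[(0.68, [478.6, 42.5, 39.3], [255.0, 227.0]), (0.64, [418.4, -293.5, 6.2], [289.0, 170.0]), (0.52, [387.1, -573.1, 1.8], [307.0, 128.0]), (0.51, [539.9, -23.0, 32.1], [243.0, 211.0]), (0.51, [410.1, -416.1, 0.3], [296.0, 151.0]), (0.46, [612.9, -574.7, -1.5], [258.0, 120.0])]
t 45.05 at [ 416.3 -289.1  110.8] yaw -45.01 F [ 0.  -0.   0.2] w 74.6 q6 0.15
 turn [-0.0048 -0.0058 -0.0002] shift [ 2.8  6.9 50.8] | rows>= 1.2
```

```bash
python3 -m handwheel '[[[-0.005,-0.006,0],[3,7,0],0.85],[[0,0,0],[0,0,0],0.85],[[0,0,0],[0,0,9],0.85],[[0,0,0],[0,0,9],0.85],[[0,0,0],[0,0,9],0.85],[[0,0,0],[0,0,9],0.85],[[0,0,0],[0,0,0],0.85],[[0,0,0],[0,0,0],0.85],[[0,0,0],[0,0,0],0.85],[[0,0,0],[0,0,0],0.85]]'; python3 -c "
from h import *
to(413.7,-296,27.5,-45)
"
```

```text
t: 45.88
ee_pos: [414.4, -297.7, 73.1]
orientation: [2.901, -1.202, 0.004]
ft_force: [-0.4, -0.2, 0.4]
width: 74.6
t 45.88 at [ 414.4 -297.7   73.1] yaw -45.02 F [-0.4 -0.2  0.4] w 74.6 q6 0.14
 turn [ 0.     -0.0028 -0.0003] shift [-1.8 -0.7 45.6] | rows>= 1.1
```

```bash
python3 -m handwheel '[[[0,-0.003,0],[-1.8,-0.7,0],0.85],[[0,0,0],[0,0,9],0.85],[[0,0,0],[0,0,9],0.85],[[0,0,0],[0,0,9],0.85],[[0,0,0],[0,0,9],0.85],[[0,0,0],[0,0,7],0.85],[[0,0,0],[0,0,2],0.85],[[0,0,0],[0,0,0],0.85],[[0,0,0],[0,0,0],0.85],[[0,0,0],[0,0,0],0.85]]'; python3 -c "
from h import *
to(413.7,-296,27.5,-45)
"
```

```text
t: 46.72
ee_pos: [413.5, -295.6, 22.8]
orientation: [-2.902, 1.202, 0.002]
ft_force: [0.2, -0.8, -0.8]
width: 74.3
t 46.72 at [ 413.5 -295.6   22.8] yaw -45.0 F [ 0.2 -0.8 -0.8] w 74.3 q6 0.14
 turn [ 0.0001  0.001  -0.0001] shift [ 0.4  0.1 -4.7] | rows>= 0.1
```

```bash
python3 -m handwheel '[[[0,0,0],[0,0,-4.5],0.85],[[0,0,0],[0,0,0],0.5],[[0,0,0],[0,0,0],0.5],[[0,0,0],[0,0,0],0.5],[[0,0,0],[0,0,0],0.5],[[0,0,0],[0,0,0],0.5],[[0,0,0],[0,0,0],0.5],[[0,0,0],[0,0,0],0.5],[[0,0,0],[0,0,0],0.5],[[0,0,0],[0,0,0],0.5]]'; python3 -c "
from h import *
to(536.2,41.7,180,-45)
"
```

```text
t: 47.55
ee_pos: [414.3, -296.2, 29.4]
orientation: [2.902, -1.202, 0.003]
ft_force: [0.2, -0.1, -0.1]
width: 55.6
t 47.55 at [ 414.3 -296.2   29.4] yaw -45.01 F [ 0.2 -0.1 -0.1] w 55.6 q6 0.14
 turn [-0.0003 -0.0019 -0.0001] shift [-152.6 -325.2 -150.8] | rows>= 9.3
```

```bash
python3 -m handwheel '[[[0,0,0],[0,0,-5],0.5],[[0,0,0],[0,0,-15],0.5],[[0,0,0],[0,0,-30],0.5],[[0,0,0],[0,0,-35],0.5],[[0,0,0],[0,0,-35],0.5],[[0,0,0],[-10,-20,-30],0.5],[[0,0,0],[-15,-33,0],0.5],[[0,0,0],[-15,-33,0],0.5],[[0,0,0],[-15,-33,0],0.5],[[0,0,0],[-15,-33,0],0.5]]'; python3 -c "
from h import *
to(536.2,41.7,180,-45)
"
```

```text
t: 48.38
ee_pos: [473.1, -138.9, 190.3]
orientation: [-2.895, 1.218, -0.007]
ft_force: [0.4, -0.5, -0.8]
width: 55.3
t 48.38 at [ 473.1 -138.9  190.3] yaw -45.63 F [ 0.4 -0.5 -0.8] w 55.3 q6 0.49
 turn [-0.0026 -0.0038 -0.011 ] shift [ -85.  -171.4   10.5] | rows>= 4.6
```

```bash
python3 -m handwheel '[[[-0.002,-0.003,-0.011],[-17,-33,0],0.5],[[0,0,0],[-17,-33,0],0.5],[[0,0,0],[-17,-33,0],0.5],[[0,0,0],[-17,-33,0],0.5],[[0,0,0],[-15,-33,0],0.5],[[0,0,0],[0,0,0],0.5],[[0,0,0],[0,0,0],0.5],[[0,0,0],[0,0,0],0.5],[[0,0,0],[0,0,0],0.5],[[0,0,0],[0,0,0],0.5]]'; python3 -c "
from h import *
to(536.2,41.7,130,-45)
"
```

```text
t: 49.22
ee_pos: [533.3, 50.6, 194.3]
orientation: [-2.904, 1.192, -0.007]
ft_force: [-0.3, -0.2, -1.0]
width: 55.3
t 49.22 at [533.3  50.6 194.3] yaw -44.62 F [-0.3 -0.2 -1. ] w 55.3 q6 0.85
 turn [-0.0037 -0.0036  0.0066] shift [ 8.   4.5 64.4] | rows>= 1.6
```

```bash
python3 -m handwheel '[[[-0.004,-0.004,0.006],[8,4.5,0],0.5],[[0,0,0],[0,0,0],0.5],[[0,0,0],[0,0,10],0.5],[[0,0,0],[0,0,10],0.5],[[0,0,0],[0,0,10],0.5],[[0,0,0],[0,0,10],0.5],[[0,0,0],[0,0,10],0.5],[[0,0,0],[0,0,10],0.5],[[0,0,0],[0,0,0],0.5],[[0,0,0],[0,0,0],0.5]]'; python3 -c "
from h import *
to(536.2,41.7,60.5,-45)
"
```

```text
t: 50.05
ee_pos: [533.6, 36.2, 126.0]
orientation: [2.896, -1.211, -0.007]
ft_force: [0.7, 0.4, -1.1]
width: 55.3
t 50.05 at [533.6  36.2 126. ] yaw -45.4 F [ 0.7  0.4 -1.1] w 55.3 q6 0.84
 turn [ 0.0042  0.0034 -0.007 ] shift [-1.9 -6.  65.5] | rows>= 1.6
```

```bash
python3 -m handwheel '[[[0.004,0.003,-0.007],[-2,-6,0],0.5],[[0,0,0],[0,0,0],0.5],[[0,0,0],[0,0,0],0.5],[[0,0,0],[0,0,6],0.5],[[0,0,0],[0,0,6],0.5],[[0,0,0],[0,0,0],0.5],[[0,0,0],[0,0,0],0.5],[[0,0,0],[0,0,0],0.5],[[0,0,0],[0,0,0],0.5],[[0,0,0],[0,0,0],0.5]]'; python3 -c "
from h import *
to(536.2,41.7,60.5,-45)
"
```

```text
t: 50.88
ee_pos: [538.1, 43.0, 114.1]
orientation: [-2.902, 1.199, -0.004]
ft_force: [-0.2, 0.1, -1.1]
width: 55.7
t 50.88 at [538.1  43.  114.1] yaw -44.9 F [-0.2  0.1 -1.1] w 55.7 q6 0.84
 turn [-0.0025 -0.0019  0.0017] shift [-0.5  2.4 53.6] | rows>= 1.3
```

```bash
python3 -m handwheel '[[[-0.0025,-0.002,0.0],[-0.5,2,0],0.5],[[0,0,0],[0,0,8],0.5],[[0,0,0],[0,0,8],0.5],[[0,0,0],[0,0,8],0.5],[[0,0,0],[0,0,8],0.5],[[0,0,0],[0,0,8],0.5],[[0,0,0],[0,0,4],0.5],[[0,0,0],[0,0,2],0.5],[[0,0,0],[0,0,0],0.5],[[0,0,0],[0,0,0],0.5]]'; python3 -c "
from h import *
to(536.2,41.7,60.5,-45)
"
```

```text
t: 51.72
ee_pos: [535.3, 41.7, 61.8]
orientation: [2.902, -1.2, -0.004]
ft_force: [0.2, 0.4, -1.4]
width: 55.3
t 51.72 at [535.3  41.7  61.8] yaw -44.92 F [ 0.2  0.4 -1.4] w 55.3 q6 0.84
 turn [0.002  0.0019 0.0014] shift [ 0.6 -0.7  1.3] | rows>= 0.0
```

```bash
python3 -m handwheel '[[[0,0,0],[0.5,-0.5,0.7],0.5],[[0,0,0],[0,0,0.6],0.5],[[0,0,0],[0,0,0.3],0.5],[[0,0,0],[0,0,0],0.71],[[0,0,0],[0,0,0],0.71],[[0,0,0],[0,0,0],0.71],[[0,0,0],[0,0,-6],0.71],[[0,0,0],[0,0,-12],0.71],[[0,0,0],[0,0,-20],0.71],[[0,0,0],[0,0,-35],0.71]]'; python3 -c "
from h import *
to(407.5,-414.5,190,-45)"
```

```text
t: 52.55
ee_pos: [533.1, 41.5, 133.1]
orientation: [2.899, -1.199, -0.015]
ft_force: [0.3, 0.1, -0.1]
width: 62.4
t 52.55 at [533.1  41.5 133.1] yaw -44.93 F [ 0.3  0.1 -0.1] w 62.4 q6 0.84
 turn [0.0081 0.0073 0.0013] shift [232.6 412.  -55.3] | rows>= 11.4
```

```bash
python3 -m handwheel '[[[0.008,0.007,0],[0,0,-35],0.71],[[0,0,0],[15,20,-20],0.85],[[0,0,0],[20,36,0],0.85],[[0,0,0],[20,36,0],0.85],[[0,0,0],[20,36,0],0.85],[[0,0,0],[20,36,0],0.85],[[0,0,0],[20,36,0],0.85],[[0,0,0],[20,36,0],0.85],[[0,0,0],[20,36,0],0.85],[[0,0,0],[20,36,0],0.85]]'; python3 -c "
from h import *
to(407.5,-414.5,190,-45)
"
```

```text
t: 53.38
ee_pos: [447.8, -302.6, 212.2]
orientation: [-2.904, 1.178, -0.047]
ft_force: [1.1, 0.5, 0.7]
width: 74.7
t 53.38 at [ 447.8 -302.6  212.2] yaw -44.17 F [1.1 0.5 0.7] w 74.7 q6 0.14
 turn [-0.0182 -0.0252  0.0147] shift [ 48.5 108.7  21.5] | rows>= 2.9
```

```bash
python3 -m handwheel '[[[-0.018,-0.025,0.014],[16,34,0],0.85],[[0,0,0],[16,34,0],0.85],[[0,0,0],[16,34,0],0.85],[[0,0,0],[0,0,0],0.85],[[0,0,0],[0,0,0],0.85],[[0,0,0],[0,0,14],0.85],[[0,0,0],[0,0,14],0.85],[[0,0,0],[0,0,14],0.85],[[0,0,0],[0,0,14],0.85],[[0,0,0],[0,0,0],0.85]]'; python3 -c "
from h import *
p=shot('side'); print(spot(p,'billet1',n=9))
to(407.5,-414.5,120,-45)
"
```

```text
t: 54.22
ee_pos: [406.9, -419.5, 166.8]
orientation: [2.892, -1.211, 0.019]
ft_force: [-1.1, 0.6, 0.2]
width: 74.9
[(0.64, [525.6, 381.5, 1.1], [215.0, 317.0]), (0.61, [761.3, -247.6, 0.8], [204.0, 164.0]), (0.56, [537.4, -21.4, 31.5], [243.0, 212.0]), (0.54, [410.6, -415.6, 2.2], [296.0, 151.0]), (0.5, [609.3, -574.8, -2.6], [259.0, 121.0]), (0.49, [475.5, 41.5, 33.9], [256.0, 228.0]), (0.49, [385.6, -573.2, -0.1], [307.0, 129.0])]
t 54.32 at [ 407.9 -420.8  169. ] yaw -45.42 F [-0.3 -0.6 -0. ] w 74.3 q6 -0.03
 turn [ 0.001  -0.0165 -0.0074] shift [-5.6 -4.1 48.9] | rows>= 1.2
```

```bash
python3 -m handwheel '[[[0.001,-0.0165,-0.007],[-4,-4,0],0.85],[[0,0,0],[0,0,0],0.85],[[0,0,0],[0,0,9],0.85],[[0,0,0],[0,0,9],0.85],[[0,0,0],[0,0,9],0.85],[[0,0,0],[0,0,9],0.85],[[0,0,0],[0,0,9],0.85],[[0,0,0],[0,0,9],0.85],[[0,0,0],[0,0,9],0.85],[[0,0,0],[0,0,9],0.85]]'; python3 -c "
from h import *
to(407.5,-414.5,28,-45)
"
```

```text
t: 55.15
ee_pos: [410.9, -415.3, 95.3]
orientation: [2.902, -1.198, 0.009]
ft_force: [1.0, -0.7, -0.6]
width: 74.1
t 55.15 at [ 410.9 -415.3   95.3] yaw -44.88 F [ 1.  -0.7 -0.6] w 74.1 q6 -0.03
 turn [-0.    -0.006  0.002] shift [-3.3  1.9 67.3] | rows>= 1.6
```

```bash
python3 -m handwheel '[[[0,-0.006,0.002],[-2.5,2,0],0.85],[[0,0,0],[0,0,9],0.85],[[0,0,0],[0,0,9],0.85],[[0,0,0],[0,0,9],0.85],[[0,0,0],[0,0,0],0.85],[[0,0,0],[0,0,0],0.85],[[0,0,0],[0,0,9],0.85],[[0,0,0],[0,0,9],0.85],[[0,0,0],[0,0,9],0.85],[[0,0,0],[0,0,0],0.85]]'; python3 -c "
from h import *
to(407.5,-414.5,28,-45)
"
```

```text
t: 55.98
ee_pos: [406.6, -414.4, 33.4]
orientation: [-2.901, 1.203, 0.004]
ft_force: [-1.3, -0.3, 0.5]
width: 74.7
t 55.98 at [ 406.6 -414.4   33.4] yaw -45.03 F [-1.3 -0.3  0.5] w 74.7 q6 -0.03
 turn [-0.0001  0.0028 -0.0005] shift [ 0.8 -0.5  5.4] | rows>= 0.1
```

```bash
python3 -m handwheel '[[[0,0.003,0],[0,0,3],0.85],[[0,0,0],[0,0,0],0.85],[[0,0,0],[0,0,0],0.5],[[0,0,0],[0,0,0],0.5],[[0,0,0],[0,0,0],0.5],[[0,0,0],[0,0,0],0.5],[[0,0,0],[0,0,0],0.5],[[0,0,0],[0,0,0],0.5],[[0,0,0],[0,0,0],0.5],[[0,0,0],[0,0,0],0.5]]'; python3 -c "
from h import *
to(473.2,-21.3,190,-45)
"
```

```text
t: 56.82
ee_pos: [406.9, -414.6, 30.5]
orientation: [2.902, -1.203, 0.002]
ft_force: [-0.2, -0.1, -0.5]
width: 55.3
t 56.82 at [ 406.9 -414.6   30.5] yaw -45.02 F [-0.2 -0.1 -0.5] w 55.3 q6 -0.03
 turn [-0.0001 -0.0013 -0.0004] shift [-231.2 -324.9 -159.8] | rows>= 10.3
```

```bash
python3 -m handwheel '[[[0,0,0],[0,0,-5],0.5],[[0,0,0],[0,0,-15],0.5],[[0,0,0],[0,0,-30],0.5],[[0,0,0],[0,0,-35],0.5],[[0,0,0],[0,0,-35],0.5],[[0,0,0],[-10,-20,-30],0.5],[[0,0,0],[-23,-32,0],0.5],[[0,0,0],[-23,-32,0],0.5],[[0,0,0],[-23,-32,0],0.5],[[0,0,0],[-23,-32,0],0.5]]'; python3 -c "
from h import *
to(473.2,-21.3,190,-45)
"
```

```text
t: 57.65
ee_pos: [440.9, -239.1, 191.5]
orientation: [2.895, -1.218, 0.012]
ft_force: [0.4, -0.0, -0.7]
width: 55.1
t 57.65 at [ 440.9 -239.1  191.5] yaw -45.62 F [ 0.4 -0.  -0.7] w 55.1 q6 0.28
 turn [-0.0019 -0.0074 -0.0108] shift [-133.1 -175.4    0.8] | rows>= 5.3
```

```bash
python3 -m handwheel '[[[-0.002,-0.007,-0.011],[-22,-29,0],0.5],[[0,0,0],[-22,-29,0],0.5],[[0,0,0],[-22,-29,0],0.5],[[0,0,0],[-22,-29,0],0.5],[[0,0,0],[-22,-29,0],0.5],[[0,0,0],[-19,-28,0],0.5],[[0,0,0],[0,0,0],0.5],[[0,0,0],[0,0,0],0.5],[[0,0,0],[0,0,0],0.5],[[0,0,0],[0,0,0],0.5]]'; python3 -c "
from h import *
to(473.2,-21.3,120,-45)
"
```

```text
t: 58.48
ee_pos: [472.3, -8.9, 196.6]
orientation: [-2.905, 1.19, -0.011]
ft_force: [0.1, -0.8, -0.5]
width: 55.4
t 58.48 at [472.3  -8.9 196.6] yaw -44.55 F [ 0.1 -0.8 -0.5] w 55.4 q6 0.73
 turn [-0.0046 -0.0055  0.0078] shift [ 8.9  8.6 76.6] | rows>= 1.9
```

```bash
python3 -m handwheel '[[[-0.005,-0.005,0.008],[8,8,0],0.5],[[0,0,0],[0,0,0],0.5],[[0,0,0],[0,0,9],0.5],[[0,0,0],[0,0,9],0.5],[[0,0,0],[0,0,9],0.5],[[0,0,0],[0,0,9],0.5],[[0,0,0],[0,0,9],0.5],[[0,0,0],[0,0,9],0.5],[[0,0,0],[0,0,0],0.5],[[0,0,0],[0,0,0],0.5]]'; python3 -c "
from h import *
p=shot('top','t8')
to(473.2,-21.3,115,-45)
"
```

```text
t: 59.32
ee_pos: [470.4, -26.6, 135.0]
orientation: [2.894, -1.215, -0.006]
ft_force: [-0.3, -0.4, -0.8]
width: 55.1
t 59.37 at [470.3 -26.5 135.1] yaw -45.56 F [ 0.3  0.2 -0.3] w 55.1 q6 0.72
 turn [ 0.0039  0.0027 -0.0097] shift [-1.6 -5.8 20.1] | rows>= 0.5
```

View pics/t8.png

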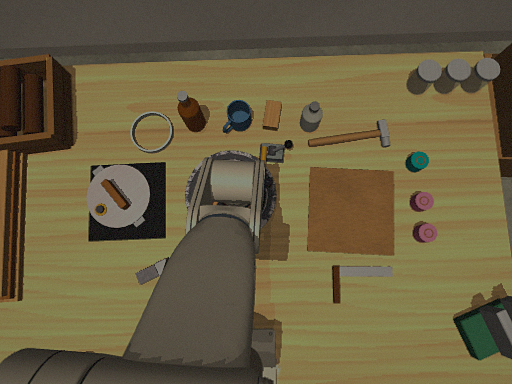

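Card is empty and the bystanders are untouched. Correct and lower the last billet.

```bash
python3 -m handwheel '[[[0.004,0.003,-0.01],[-1.5,-5,0],0.5],[[0,0,0],[0,0,0],0.5],[[0,0,0],[0,0,0],0.5],[[0,0,0],[0,0,6],0.5],[[0,0,0],[0,0,6],0.5],[[0,0,0],[0,0,0],0.5],[[0,0,0],[0,0,0],0.5],[[0,0,0],[0,0,0],0.5],[[0,0,0],[0,0,0],0.5],[[0,0,0],[0,0,0],0.5]]'; python3 -c "
from h import *
to(473.2,-21.3,61.5,-45)
"
```

```text
t: 60.2
ee_pos: [474.6, -21.1, 123.4]
orientation: [-2.903, 1.198, -0.007]
ft_force: [-0.7, -0.6, -0.3]
width: 54.9
t 60.2 at [474.6 -21.1 123.4] yaw -44.86 F [-0.7 -0.6 -0.3] w 54.9 q6 0.71
 turn [-0.0029 -0.0033  0.0024] shift [-1.   1.3 61.9] | rows>= 1.5
```

```bash
python3 -m handwheel '[[[-0.003,-0.003,0.002],[-1,1,0],0.5],[[0,0,0],[0,0,8],0.5],[[0,0,0],[0,0,8],0.5],[[0,0,0],[0,0,8],0.5],[[0,0,0],[0,0,8],0.5],[[0,0,0],[0,0,8],0.5],[[0,0,0],[0,0,8],0.5],[[0,0,0],[0,0,4],0.5],[[0,0,0],[0,0,2],0.5],[[0,0,0],[0,0,0],0.5]]'; python3 -c "
from h import *
to(473.2,-21.3,61.5,-45)
"
```

```text
t: 61.03
ee_pos: [472.2, -21.1, 62.4]
orientation: [2.901, -1.202, -0.003]
ft_force: [0.4, 0.3, -1.4]
width: 55.4
t 61.03 at [472.2 -21.1  62.4] yaw -45.0 F [ 0.4  0.3 -1.4] w 55.4 q6 0.72
 turn [ 0.0018  0.0015 -0.0001] shift [ 0.8 -0.6  0.9] | rows>= 0.0
```

```bash
python3 -m handwheel '[[[0,0,0],[0.5,-0.5,0.6],0.5],[[0,0,0],[0,0,0.5],0.5],[[0,0,0],[0,0,0.3],0.5],[[0,0,0],[0,0,0],0.71],[[0,0,0],[0,0,0],0.71],[[0,0,0],[0,0,0],0.71],[[0,0,0],[0,0,-6],0.71],[[0,0,0],[0,0,-12],0.71],[[0,0,0],[0,0,-20],0.71],[[0,0,0],[0,0,-35],0.71]]'; python3 -m handwheel '[[[0.008,0.007,0],[0,0,-35],0.71],[[0,0,0],[0,10,-35],0.71],[[0,0,0],[0,10,-20],0.55],[[0,0,0],[0,0,0],0.55],[[0,0,0],[0,0,0],0.55],[[0,0,0],[0,0,0],0.55],[[0,0,0],[0,0,0],0.55],[[0,0,0],[0,0,0],0.55],[[0,0,0],[0,0,0],0.55],[[0,0,0],[0,0,0],0.55]]'; python3 -c "
from h import *
to(515,350,230,-45)
p=shot('wrist','w9'); print(spot(p,'billet1',n=9))"
```

```text
t: 61.87
ee_pos: [469.9, -20.9, 133.2]
orientation: [2.899, -1.201, -0.016]
ft_force: [0.5, -0.6, 0.0]
width: 62.3
t: 62.7
ee_pos: [456.8, -34.8, 232.2]
orientation: [-2.9, 1.2, -0.009]
ft_force: [-0.5, -0.2, -0.4]
width: 48.2
t 62.7 at [456.8 -34.8 232.2] yaw -44.95 F [-0.5 -0.2 -0.4] w 48.2 q6 0.68
 turn [-0.0052 -0.0041  0.0008] shift [-230.7 -313.4    2.9] | rows>= 9.3
[(0.98, [477.6, -23.6, 34.8], [267.0, 145.0]), (0.96, [538.1, 35.4, 36.6], [269.0, 68.0]), (0.82, [475.1, 41.6, 36.0], [225.0, 106.0]), (0.7, [534.2, -20.3, 36.1], [301.0, 107.0])]
```

View pics/w9.png

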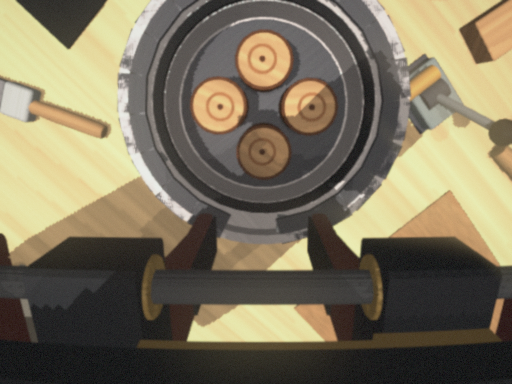

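```bash
python3 -c "
from h import *
im=cv2.imread('pics/w9.png')
cv2.imwrite('pics/w9c.png',cv2.resize(im[0:245,110:420],None,fx=2.4,fy=2.4,interpolation=cv2.INTER_CUBIC))"
```

```text
(no output)
```

View pics/w9c.png

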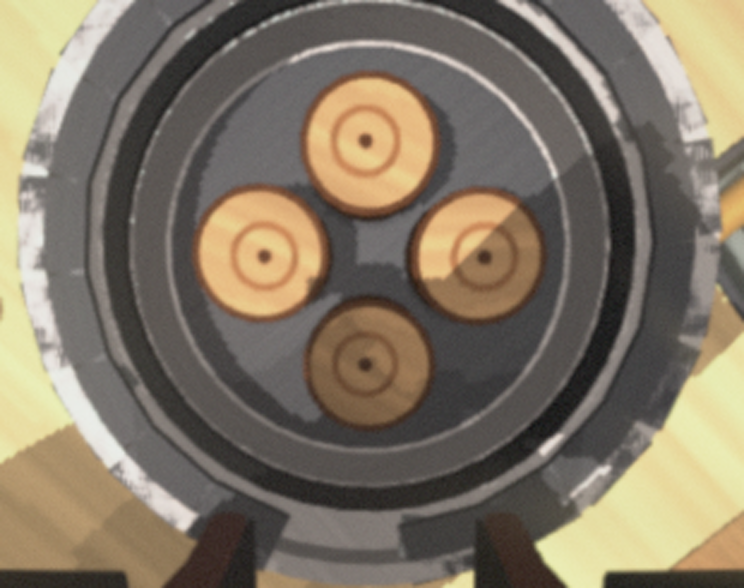

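Run:
```python
from h import *
from scipy.optimize import least_squares
p=ctrl.get_image('wrist')
f=lambda L,z=108:pxz(p,[(110+a/2.4,b/2.4) for a,b in L],z)
c=f([(88,235),(98,330),(135,410),(202,480),(545,470),(610,385),(645,300),(652,220),(645,160),(120,105)])
r=least_squares(lambda v:np.hypot(c[:,0]-v[0],c[:,1]-v[1])-v[2],[506,10,108]); print(r.x,r.fun.round(1))
e=f([(289,515),(402,517)])
for ctr in (r.x,(504.7,10.2)):
    d=e[:,:2]-ctr[:2]; a=np.degrees(np.arctan2(d[:,1],d[:,0])); print(np.hypot(*d.T).round(1),a.round(1),a.mean())
b=f([(366,141),(264,256),(484,257),(366,365)],86); print(b.round(1), np.hypot(*(b[:,:2]-r.x[:2]).T))
```

```text
[503.10405584   8.72491166 108.16219548] [-1.2 -0.   0.6  1.   0.3 -1.9 -0.6  0.3  1.7 -0.2]
[105.9 102.6] [-152.8 -127.4] -140.07971544126883
[108.  104.7] [-152.5 -127.6] -140.02731243132436
[[535.2  42.4  86. ]
 [474.6  40.1  86. ]
 [537.5 -23.2  86. ]
 [472.4 -20.7  86. ]] [46.54055    42.3887594  46.92869708 42.51163879]
```

```bash
python3 -m handwheel '[[[0,0,0],[-24,-31,0],0.55],[[0,0,0],[-24,-31,0],0.55],[[0,0,0],[-24,-31,0],0.55],[[0,0,0],[-24,-31,0],0.55],[[0,0,0],[-24,-31,0],0.55],[[0,0,0],[-24,-31,0],0.55],[[0,0,0],[-24,-31,0],0.55],[[0,0,0],[-24,-31,0],0.55],[[0,0,0],[-20,-24,0],0.55],[[0,0,0],[0,0,0],0.55]]'; python3 -m handwheel '[[[0,0,0],[0,0,0],0.55],[[0,0,0],[0,0,0],0.55],[[0,0,0],[0,0,0],0.55],[[0,0,0],[0,0,0],0.55],[[0,0,0],[0,0,0],0.55],[[0,0,0],[0,0,0],0.55],[[0,0,0],[0,0,0],0.55],[[0,0,0],[0,0,0],0.55],[[0,0,0],[0,0,0],0.55],[[0,0,0],[0,0,0],0.55]]'; python3 -c "
from h import *
to(528,380,230,-45)
p=shot('wrist','w10'); print(spot(p,'lid'))
im=cv2.imread('pics/w10.png')
cv2.imwrite('pics/w10c.png',cv2.resize(im[0:245,110:420],None,fx=2.4,fy=2.4,interpolation=cv2.INTER_CUBIC))
p=shot('top'); print(spot(p,'lid'))"
```

```text
t: 63.68
ee_pos: [503.4, 321.2, 231.1]
orientation: [-2.893, 1.214, -0.011]
ft_force: [-0.2, 0.2, 0.1]
width: 48.4
t: 64.52
ee_pos: [502.8, 315.6, 230.4]
orientation: [-2.894, 1.221, -0.01]
ft_force: [0.3, -0.3, 0.7]
width: 48.1
t 64.52 at [502.8 315.6 230.4] yaw -45.74 F [ 0.3 -0.3  0.7] w 48.1 q6 1.34
 turn [-0.0026 -0.0055 -0.0129] shift [-28.5 -62.9   0.4] | rows>= 1.7
[(0.9, [528.1, 380.9, 2.0], [237.0, 108.0])]
[(0.88, [529.2, 383.2, 2.8], [119.0, 196.0]), (0.64, [782.7, -121.6, 6.3], [272.0, 117.0])]
```

View pics/w10.png

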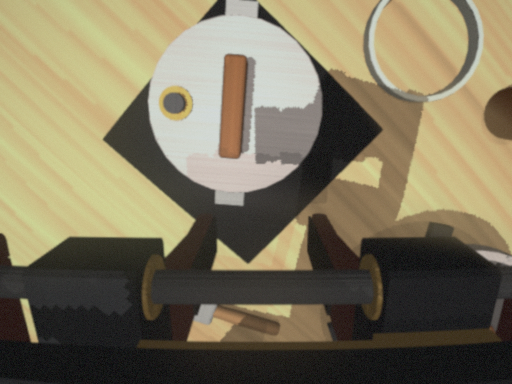

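View pics/w10c.png

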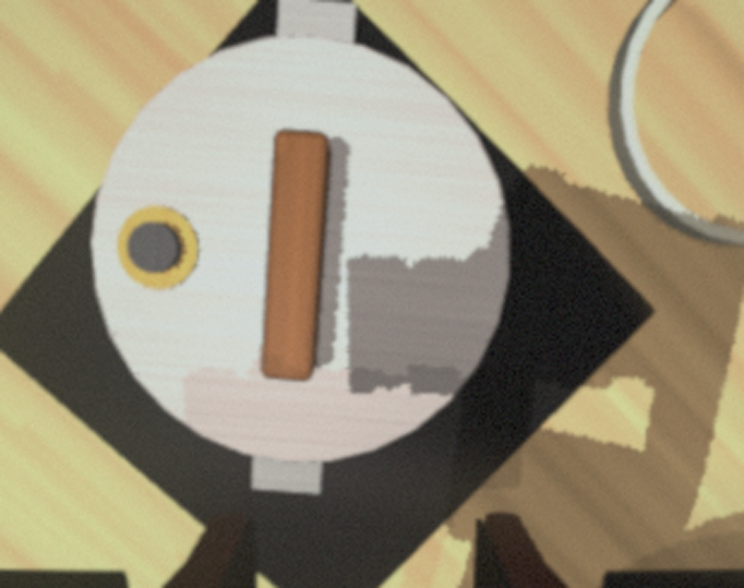

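Run:
```python
from h import *
from scipy.optimize import least_squares
p=ctrl.get_image('wrist')
f=lambda L,z:pxz(p,[(110+a/2.4,b/2.4) for a,b in L],z)
h=f([(275,131),(328,133),(262,377),(312,380)],54)
d=h[0]+h[1]-h[2]-h[3]; print(h.round(1),h.mean(0).round(1),np.degrees(np.arctan2(d[1],d[0])),np.linalg.norm(d)/2)
c=f([(92,240),(510,230),(310,37),(300,462),(145,375),(460,375),(465,110),(140,120)],14)
r=least_squares(lambda v:np.hypot(c[:,0]-v[0],c[:,1]-v[1])-v[2],[528,380,104]); print(r.x,r.fun.round(1))
l=f([(316,1),(287,491)],12); print(l.round(1),l.mean(0))
to(528,380,120,-46)
```

```text
[[560.8 425.2  54. ]
 [576.1 408.3  54. ]
 [478.5 356.6  54. ]
 [493.4 339.3  54. ]] [527.2 382.4  54. ] 39.8424815673809 107.40228928393819
[528.77340925 382.69152976 102.17068167] [ 2.1  0.6 -0.8  2.7 -1.8 -3.3  2.  -1.7]
[[618.7 459.4  12. ]
 [434.8 305.4  12. ]] [526.74574068 382.43513026  12.        ]
t 64.77 at [502.7 315.9 230.2] yaw -45.72 F [ 0.2 -0.1 -0.4] w 48.7 q6 1.34
 turn [-0.0024 -0.0054  0.0049] shift [-28.8 -62.6 110.2] | rows>= 3.1
```

```bash
python3 -m handwheel '[[[-0.002,-0.005,0.078],[0,0,0],0.55],[[0,0,0],[-12,-32,0],0.55],[[0,0,0],[-11,-32,0],0.55],[[0,0,0],[0,0,0],0.55],[[0,0,0],[0,0,0],0.55],[[0,0,0],[0,0,14],0.55],[[0,0,0],[0,0,14],0.55],[[0,0,0],[0,0,14],0.55],[[0,0,0],[0,0,14],0.55],[[0,0,0],[0,0,14],0.55]]'; python3 -c "
from h import *
to(527.5,382.4,90,-50.2)"
```

```text
t: 65.6
ee_pos: [537.0, 374.5, 160.6]
orientation: [-2.841, 1.335, -0.004]
ft_force: [0.6, -0.1, -0.3]
width: 48.1
t 65.6 at [537.  374.5 160.6] yaw -50.36 F [ 0.6 -0.1 -0.3] w 48.1 q6 1.47
 turn [-0.0033 -0.001  -0.0028] shift [-12.2   2.5  70.6] | rows>= 1.7
```

```bash
python3 -m handwheel '[[[-0.003,0,-0.003],[-10,2,0],0.55],[[0,0,0],[0,0,0],0.55],[[0,0,0],[0,0,10],0.55],[[0,0,0],[0,0,10],0.55],[[0,0,0],[0,0,10],0.55],[[0,0,0],[0,0,10],0.55],[[0,0,0],[0,0,10],0.55],[[0,0,0],[0,0,10],0.55],[[0,0,0],[0,0,0],0.55],[[0,0,0],[0,0,0],0.55]]'; python3 -c "
from h import *
to(527.5,382.4,28,-50.2)"
```

```text
t: 66.43
ee_pos: [525.5, 378.3, 93.6]
orientation: [2.841, -1.33, -0.002]
ft_force: [-0.3, -0.0, 0.3]
width: 48.0
t 66.43 at [525.5 378.3  93.6] yaw -50.17 F [-0.3 -0.   0.3] w 48.0 q6 1.48
 turn [ 0.0045 -0.0009  0.0004] shift [-1.9 -4.5 65.5] | rows>= 1.6
```

```bash
python3 -m handwheel '[[[0.0045,0,0],[-2,-4.5,0],0.55],[[0,0,0],[0,0,0],0.55],[[0,0,0],[0,0,9],0.55],[[0,0,0],[0,0,9],0.55],[[0,0,0],[0,0,9],0.55],[[0,0,0],[0,0,9],0.55],[[0,0,0],[0,0,9],0.55],[[0,0,0],[0,0,9],0.55],[[0,0,0],[0,0,0],0.55],[[0,0,0],[0,0,0],0.55]]'; python3 -c "
from h import *
to(527.5,382.4,28,-50.2)"
```

```text
t: 67.27
ee_pos: [528.4, 383.5, 33.7]
orientation: [-2.845, 1.332, -0.002]
ft_force: [0.7, 0.2, 0.0]
width: 48.4
t 67.27 at [528.4 383.5  33.7] yaw -50.18 F [0.7 0.2 0. ] w 48.4 q6 1.49
 turn [-0.001  -0.0009  0.0003] shift [0.3 1.3 5.7] | rows>= 0.1
```

```bash
python3 -m handwheel '[[[0,0,0],[0.3,1,3],0.55],[[0,0,0],[0,0,2],0.55],[[0,0,0],[0,0,0],0.55],[[0,0,0],[0,0,0],0],[[0,0,0],[0,0,0],0],[[0,0,0],[0,0,0],0],[[0,0,0],[0,0,0],0],[[0,0,0],[0,0,0],0],[[0,0,0],[0,0,0],0],[[0,0,0],[0,0,0],0]]'; python3 -c "
from h import *
to(527.5,382.4,28,-50.2)"
```

```text
t: 68.1
ee_pos: [528.5, 383.0, 29.4]
orientation: [-2.843, 1.331, -0.004]
ft_force: [1.1, -0.0, -1.9]
width: 23.7
t 68.1 at [528.5 383.   29.4] yaw -50.18 F [ 1.1 -0.  -1.9] w 23.7 q6 1.49
 turn [-0.0032 -0.0011  0.0004] shift [-0.1  1.1  1.4] | rows>= 0.0
```

```bash
python3 -m handwheel '[[[0,0,0],[0,0,-5],0],[[0,0,0],[0,0,-15],0],[[0,0,0],[0,0,-30],0],[[0,0,0],[0,0,-30],0],[[0,0,0],[0,0,-30],0],[[0,0,0],[0,0,-30],0],[[0,0,0],[0,0,0],0],[[0,0,0],[0,0,0],0],[[0,0,0],[0,0,0],0],[[0,0,0],[0,0,0],0]]'; python3 -c "
from h import *
to(505,11,175,-50)"
```

```text
t: 68.93
ee_pos: [524.0, 380.0, 176.3]
orientation: [2.84, -1.33, -0.004]
ft_force: [0.0, -1.6, -4.7]
width: 23.7
t 68.93 at [524.  380.  176.3] yaw -50.19 F [ 0.  -1.6 -4.7] w 23.7 q6 1.49
 turn [ 0.0064 -0.0003 -0.0033] shift [271.3 250.9   2.9] | rows>= 8.9
```

```bash
python3 -m handwheel '[[[0.006,0,-0.003],[27,25,-1],0],[[0,0,0],[27,25,-1],0],[[0,0,0],[27,25,-1],0],[[0,0,0],[27,25,-1],0],[[0,0,0],[27,25,0],0],[[0,0,0],[27,25,0],0],[[0,0,0],[27,25,0],0],[[0,0,0],[27,25,0],0],[[0,0,0],[27,25,0],0],[[0,0,0],[20,18,0],0]]'; python3 -c "
from h import *
to(505,11,175,-50)"
```

```text
t: 69.77
ee_pos: [495.3, 11.5, 164.0]
orientation: [2.839, -1.305, -0.034]
ft_force: [-0.3, -0.6, -3.8]
width: 23.8
t 69.77 at [495.3  11.5 164. ] yaw -49.39 F [-0.3 -0.6 -3.8] w 23.8 q6 0.87
 turn [0.0242 0.0128 0.0109] shift [  6.6  -6.7 -11.3] | rows>= 0.4
```

```bash
python3 -m handwheel '[[[0.024,0.013,0.011],[5,-5,0],0],[[0,0,0],[0,0,0],0],[[0,0,0],[0,0,0],0],[[0,0,0],[0,0,0],0],[[0,0,0],[0,0,0],0],[[0,0,0],[0,0,0],0],[[0,0,0],[0,0,0],0],[[0,0,0],[0,0,0],0],[[0,0,0],[0,0,0],0],[[0,0,0],[0,0,0],0]]'; python3 -c "
from h import *
to(505,11,145,-50)"
```

```text
t: 70.6
ee_pos: [496.6, 8.9, 157.3]
orientation: [2.84, -1.326, -0.021]
ft_force: [-0.4, -0.3, -4.2]
width: 23.5
t 70.6 at [496.6   8.9 157.3] yaw -50.05 F [-0.4 -0.3 -4.2] w 23.5 q6 0.87
 turn [ 0.0126  0.0089 -0.0009] shift [ 3.9 -8.  12.2] | rows>= 0.4
```

```bash
python3 -m handwheel '[[[0.0126,0.009,0],[0,0,0],0],[[0,0,0],[3.5,-8,0],0],[[0,0,0],[0,0,0],0],[[0,0,0],[0,0,4],0],[[0,0,0],[0,0,4],0],[[0,0,0],[0,0,0],0],[[0,0,0],[0,0,0],0],[[0,0,0],[0,0,0],0],[[0,0,0],[0,0,0],0],[[0,0,0],[0,0,0],0]]'; python3 -c "
from h import *
to(505,11,140,-50)"
```

```text
t: 71.43
ee_pos: [506.0, 11.7, 148.4]
orientation: [-2.846, 1.328, -0.002]
ft_force: [-0.0, 0.5, -4.0]
width: 23.4
t 71.43 at [506.   11.7 148.4] yaw -50.03 F [-0.   0.5 -4. ] w 23.4 q6 0.87
 turn [-0.0013 -0.001  -0.0005] shift [-0.1  1.2  8.4] | rows>= 0.2
```

```bash
python3 -m handwheel '[[[-0.001,-0.001,0],[-0.1,1,3],0],[[0,0,0],[0,0,4],0],[[0,0,0],[0,0,3],0],[[0,0,0],[0,0,3],0],[[0,0,0],[0,0,3],0],[[0,0,0],[0,0,0],0],[[0,0,0],[0,0,0],0],[[0,0,0],[0,0,0],0],[[0,0,0],[0,0,0],0],[[0,0,0],[0,0,0],0]]'; python3 -c "
from h import *
to(505,11,122,-50)
p=shot('side','s11'); im=cv2.imread('pics/s11.png'); cv2.imwrite('pics/s11c.png',cv2.resize(im[140:260,180:320],None,fx=5,fy=5,interpolation=cv2.INTER_CUBIC))"
```

```text
t: 72.27
ee_pos: [505.0, 11.0, 130.5]
orientation: [-2.847, 1.329, 0.0]
ft_force: [-0.9, 0.4, -4.3]
width: 24.0
t 72.27 at [505.   11.  130.5] yaw -50.04 F [-0.9  0.4 -4.3] w 24.0 q6 0.87
 turn [-0.      0.0002 -0.0007] shift [0.  0.  8.5] | rows>= 0.2
```

View pics/s11c.png

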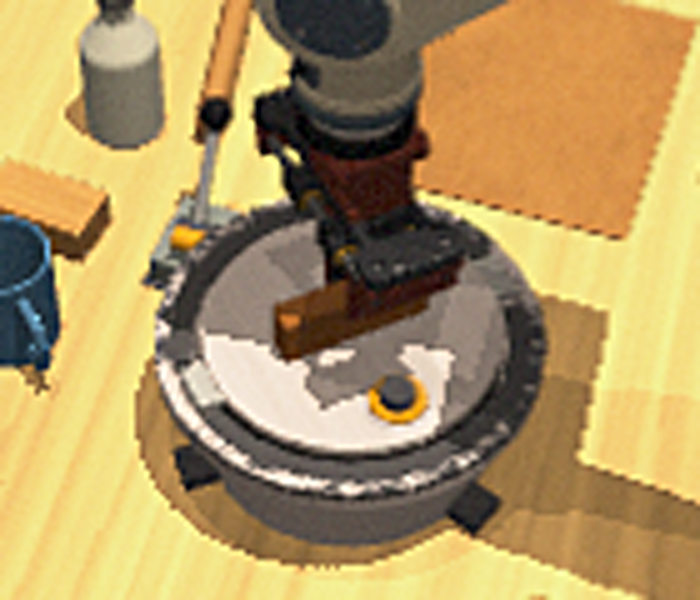

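```bash
python3 -m handwheel '[[[0,0,0],[0,0,2],0],[[0,0,0],[0,0,2],0],[[0,0,0],[0,0,2],0],[[0,0,0],[0,0,2],0],[[0,0,0],[0,0,1],0],[[0,0,0],[0,0,0],0],[[0,0,0],[0,0,0],0],[[0,0,0],[0,0,0],0],[[0,0,0],[0,0,0],0],[[0,0,0],[0,0,0],0]]'; python3 -c "
from h import *
to(505,11,118,-50)"
```

```text
t: 73.15
ee_pos: [505.7, 11.1, 122.0]
orientation: [-2.846, 1.328, -0.002]
ft_force: [-0.4, 0.5, -1.1]
width: 23.7
t 73.15 at [505.7  11.1 122. ] yaw -50.03 F [-0.4  0.5 -1.1] w 23.7 q6 0.87
 turn [-0.0013 -0.0011 -0.0005] shift [-0.4  0.6  4. ] | rows>= 0.1
```

```bash
python3 -m handwheel '[[[0,0,0],[0,0,1],0],[[0,0,0],[0,0,1],0],[[0,0,0],[0,0,1],0],[[0,0,0],[0,0,1],0],[[0,0,0],[0,0,1],0],[[0,0,0],[0,0,1],0],[[0,0,0],[0,0,1],0],[[0,0,0],[0,0,1],0],[[0,0,0],[0,0,1],0],[[0,0,0],[0,0,1],0]]'; python3 -c "
from h import *
to(505,11,118,-50)"
```

```text
t: 73.98
ee_pos: [505.8, 11.1, 117.4]
orientation: [-2.846, 1.328, -0.003]
ft_force: [-6.7, -0.6, 15.0]
width: 23.6
t 73.98 at [505.8  11.1 117.4] yaw -50.03 F [-6.7 -0.6 15. ] w 23.6 q6 0.87
 turn [-0.0018 -0.0015 -0.0005] shift [-0.4  0.6 -0.6] | rows>= 0.0
```

```bash
python3 -m handwheel '[[[0,0,0.03],[0,0,0.4],0],[[0,0,0.05],[0,0,0.4],0],[[0,0,0.05],[0,0,0.4],0],[[0,0,0.05],[0,0,0.4],0],[[0,0,0.05],[0,0,0.4],0],[[0,0,0],[0,0,0.3],0],[[0,0,0],[0,0,0.3],0],[[0,0,0],[0,0,0.3],0],[[0,0,0],[0,0,0.3],0],[[0,0,0],[0,0,0.3],0]]'; python3 -c "
from h import *
to(504.4,10.4,118,-95.9)"
```

```text
t: 74.82
ee_pos: [509.2, 10.9, 119.4]
orientation: [-2.68, 1.635, -0.016]
ft_force: [-3.0, 0.5, 6.6]
width: 23.5
t 74.82 at [509.2  10.9 119.4] yaw -62.78 F [-3.   0.5  6.6] w 23.5 q6 1.1
 turn [-0.0091 -0.0053  0.5781] shift [-1.8  4.5  1.4] | rows>= 4.6
```

```bash
python3 -m handwheel '[[[-0.009,-0.005,0],[-1.5,3.5,0.5],0],[[0,0,0.05],[0,0,0.6],0],[[0,0,0.06],[0,0,0.6],0],[[0,0,0.06],[0,0,0.6],0],[[0,0,0.06],[0,0,0.6],0],[[0,0,0.06],[0,0,0.6],0],[[0,0,0],[0,0,0.3],0],[[0,0,0],[0,0,0.3],0],[[0,0,0],[0,0,0.3],0],[[0,0,0],[0,0,0.3],0]]'; python3 -c "
from h import *
to(504.4,10.4,118,-95.9)"
```

```text
t: 75.65
ee_pos: [510.3, 11.4, 119.1]
orientation: [-2.427, 1.993, -0.016]
ft_force: [-2.7, -0.6, 6.8]
width: 24.5
t 75.65 at [510.3  11.4 119.1] yaw -78.78 F [-2.7 -0.6  6.8] w 24.5 q6 1.38
 turn [-0.0083 -0.0057  0.2988] shift [-0.2  6.   1.1] | rows>= 2.4
```

```bash
python3 -m handwheel '[[[-0.008,-0.005,0],[0,3,0.3],0],[[0,0,0.05],[0,0.5,0.6],0],[[0,0,0.05],[0,0.5,0.6],0],[[0,0,0.05],[0,0.5,0.6],0],[[0,0,0.05],[0,0.5,0.6],0],[[0,0,0.04],[0,0,0.4],0],[[0,0,0.03],[0,0,0.3],0],[[0,0,0.03],[0,0,0.3],0],[[0,0,0.03],[0,0,0.3],0],[[0,0,0.02],[0,0,0.3],0]]'; python3 -c "
from h import *
to(504.4,10.4,118,-95.9)
print(ctrl.get_obs()['moment'])"
```

```text
t: 76.48
ee_pos: [509.8, 11.7, 119.4]
orientation: [-2.049, 2.376, -0.012]
ft_force: [-4.0, 1.1, 7.1]
width: 24.3
t 76.48 at [509.8  11.7 119.4] yaw -98.43 F [-4.   1.1  7.1] w 24.3 q6 1.72
 turn [-0.0083 -0.0018 -0.0442] shift [2.1 5.2 1.3] | rows>= 0.4
[0.24918824 0.58294806 0.82717   ]
```

```bash
python3 -m handwheel '[[[0,0,0.03],[0,0,0.3],0],[[0,0,0.03],[0,0,0.3],0],[[0,0,0.03],[0,0,0.3],0],[[0,0,0.03],[0,0,0.3],0],[[0,0,0.03],[0,0,0.3],0],[[0,0,0.03],[0,0,0.3],0],[[0,0,0.03],[0,0,0.3],0],[[0,0,0.03],[0,0,0.3],0],[[0,0,0.03],[0,0,0.3],0],[[0,0,0.03],[0,0,0.3],0]]'; python3 -c "
from h import *
to(504.4,10.4,118,-95.9)
print(ctrl.get_obs()['moment'])"
```

```text
t: 77.32
ee_pos: [512.0, 10.3, 119.7]
orientation: [-1.697, 2.638, -0.024]
ft_force: [-2.0, 1.4, 4.2]
width: 28.5
t 77.32 at [512.   10.3 119.7] yaw -114.48 F [-2.   1.4  4.2] w 28.5 q6 2.01
 turn [-0.0145 -0.0067 -0.3242] shift [3.1 7.  1.6] | rows>= 2.6
[0.30328046 0.1270713  1.39067151]
```

```bash
python3 -m handwheel '[[[0,0,-0.06],[0,0,0],0],[[0,0,0],[0,0,0],0.55],[[0,0,0],[0,0,0],0.55],[[0,0,0],[0,0,0],0.55],[[0,0,0],[0,0,-10],0.55],[[0,0,0],[0,0,-25],0.55],[[0,0,0],[0,0,-35],0.55],[[0,0,0],[0,35,-30],0.55],[[0,0,0],[0,35,0],0.55],[[0,0,0],[0,10,0],0.55]]'; python3 -m handwheel '[[[0,0,-0.08],[0,0,0],0.55],[[0,0,-0.08],[0,0,0],0.55],[[0,0,-0.08],[0,0,0],0.55],[[0,0,0],[0,0,0],0.55],[[0,0,0],[0,0,0],0.55],[[0,0,0],[0,0,0],0.55],[[0,0,0],[0,0,0],0.55],[[0,0,0],[0,0,0],0.55],[[0,0,0],[0,0,0],0.55],[[0,0,0],[0,0,0],0.55]]'; python3 -c "
from h import *
to(440,10,230,-95.9)
p=shot('wrist','w12'); print(spot(p,'lid'),spot(p,'stop'))
im=cv2.imread('pics/w12.png')
cv2.imwrite('pics/w12c.png',cv2.resize(im[0:245,80:400],None,fx=2.4,fy=2.4,interpolation=cv2.INTER_CUBIC))"
```

```text
t: 78.15
ee_pos: [441.2, 38.8, 221.2]
orientation: [-1.765, 2.592, -0.023]
ft_force: [-0.7, 0.6, -0.5]
width: 48.5
t: 78.98
ee_pos: [440.2, 39.6, 225.3]
orientation: [-2.06, 2.36, -0.029]
ft_force: [-0.1, 0.4, 0.5]
width: 48.6
t 78.98 at [440.2  39.6 225.3] yaw -97.78 F [-0.1  0.4  0.5] w 48.6 q6 1.78
 turn [-0.0198 -0.0059 -0.0328] shift [29.3 -3.9 -4.5] | rows>= 0.7
[] [(0.61, [508.3, 355.9, 0.2], [12.0, 146.0])]
```

View pics/w12c.png

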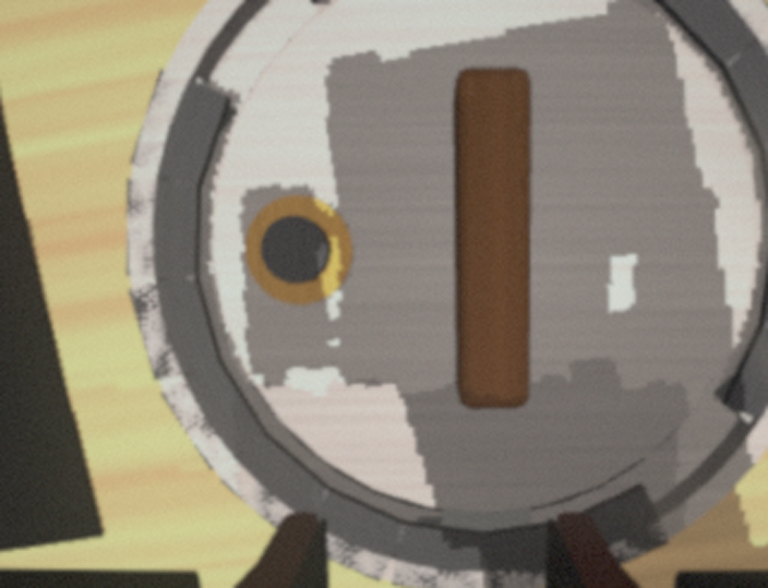

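Run:
```python
from h import *
from scipy.optimize import least_squares
p=ctrl.get_image('wrist')
f=lambda L,z:pxz(p,[(80+a/2.4,b/2.4) for a,b in L],z)
h=f([(457,70),(528,70),(459,405),(528,405)],144); d=h[0]+h[1]-h[2]-h[3]
print(h.mean(0).round(1),'handle yaw',np.degrees(np.arctan2(d[1],d[0])),np.linalg.norm(d)/2)
c=f([(198,200),(205,310),(265,435),(345,500),(420,525),(540,525),(740,350),(765,200),(720,60),(232,105)],108)
r=least_squares(lambda v:np.hypot(c[:,0]-v[0],c[:,1]-v[1])-v[2],[505,10,108]); print(r.x,r.fun.round(1))
e=f([(645,487),(735,395)],108)
for ctr in (r.x,(504.6,10.2)):
    d=e[:,:2]-ctr[:2]; a=np.degrees(np.arctan2(d[:,1],d[:,0])); print(np.hypot(*d.T).round(1),a.round(1),a.mean())
```

```text
[507.4  10.7 144. ] handle yaw -6.843772934009459 106.71709527069503
[504.44491766  11.68732436 107.28008722] [-0.1 -0.6  0.9  1.2  0.1  0.1 -2.3 -0.6  2.8 -1.4]
[110.4 111.4] [-151.7 -125.7] -138.69202566015642
[109.8 110.3] [-152.4 -126.2] -139.31091458202332
```

```bash
python3 -c "
from h import *
to(651,-208,210,-95.9)"
python3 -m handwheel '[[[-0.02,-0.006,-0.033],[0,0,0],0],[[0,0,0],[28,-21,0],0],[[0,0,0],[28,-21,0],0],[[0,0,0],[28,-21,0],0],[[0,0,0],[28,-21,0],0],[[0,0,0],[28,-21,0],0],[[0,0,0],[28,-21,0],0],[[0,0,0],[28,-21,0],0],[[0,0,0],[28,-21,0],0],[[0,0,0],[0,0,0],0]]'; python3 -c "
from h import *
to(651,-208,180,-95.9)"
```

```text
t 79.18 at [440.2  39.6 225.3] yaw -97.75 F [-0.6  0.2  0.6] w 48.1 q6 1.78
 turn [-0.0198 -0.0059 -0.0323] shift [ 216.8 -241.9   21.4] | rows>= 7.8
t: 80.02
ee_pos: [590.6, -210.1, 224.0]
orientation: [2.113, -2.325, -0.001]
ft_force: [-0.4, 0.4, 0.7]
width: 0.5
t 80.02 at [ 590.6 -210.1  224. ] yaw -95.46 F [-0.4  0.4  0.7] w 0.5 q6 1.31
 turn [0.0005 0.0004 0.0076] shift [ -7.8 -59.9  43.9] | rows>= 1.8
```

```bash
python3 -m handwheel '[[[0,0,0],[-2,-20,0],0],[[0,0,0],[-2,-20,0],0],[[0,0,0],[0,-19,0],0],[[0,0,0],[0,0,0],0],[[0,0,0],[0,0,0],0],[[0,0,0],[0,0,12],0],[[0,0,0],[0,0,12],0],[[0,0,0],[0,0,12],0],[[0,0,0],[0,0,12],0],[[0,0,0],[0,0,0],0]]'; python3 -c "
from h import *
p=shot('wrist'); print(spot(p,'valve_tip')); p=shot('side','s13'); print(spot(p,'valve_tip'))
to(651,-208,104,-95.9)"
```

```text
t: 80.85
ee_pos: [645.4, -211.5, 167.7]
orientation: [2.105, -2.327, -0.013]
ft_force: [0.1, 0.4, -1.0]
width: 0.7
[(0.69, [655.0, -162.2, 114.1], [193.0, 190.0])]
[(0.5, [651.9, -162.7, 110.4], [223.0, 164.0])]
t 81.05 at [ 648.1 -212.4  171.7] yaw -95.74 F [ 0.9 -0.2  0.6] w 0.4 q6 1.34
 turn [0.003  0.0013 0.0028] shift [-4.6 -2.7 67.7] | rows>= 1.6
```

View pics/s13.png

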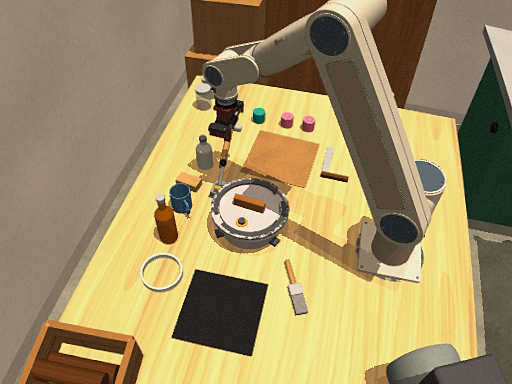

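```bash
python3 -m handwheel '[[[0.003,0.001,0],[-2,-4,0],0],[[0,0,0],[0,0,0],0],[[0,0,0],[0,0,10],0],[[0,0,0],[0,0,10],0],[[0,0,0],[0,0,10],0],[[0,0,0],[0,0,10],0],[[0,0,0],[0,0,10],0],[[0,0,0],[0,0,10],0],[[0,0,0],[0,0,8],0],[[0,0,0],[0,0,0],0]]'; python3 -c "
from h import *
to(653,-205,104,-95.9)"
```

```text
t: 81.88
ee_pos: [653.9, -211.1, 97.9]
orientation: [-2.106, 2.329, -0.004]
ft_force: [1.2, 0.2, -1.0]
width: -0.0
t 81.88 at [ 653.9 -211.1   97.9] yaw -95.74 F [ 1.2  0.2 -1. ] w -0.0 q6 1.34
 turn [-0.0032 -0.0005  0.0028] shift [-6.   1.5 -6.1] | rows>= 0.2
```

```bash
python3 -m handwheel '[[[0,0,0],[-7,0,-3],0],[[0,0,0],[-7,0,0],0],[[0,0,0],[-7,0,0],0],[[0,0,0],[-7,0,0],0],[[0,0,0],[-7,0,0],0],[[0,0,0],[-7,0,0],0],[[0,0,0],[-7,0,0],0],[[0,0,0],[0,0,0],0],[[0,0,0],[0,0,0],0],[[0,0,0],[0,0,0],0]]'; python3 -c "
from h import *
to(663,-93,104,-95.9)
p=shot('side'); print(spot(p,'valve_tip'))"
```

```text
t: 82.72
ee_pos: [662.5, -158.4, 106.3]
orientation: [-2.108, 2.324, -0.018]
ft_force: [-0.0, -0.6, 0.8]
width: 0.4
t 82.72 at [ 662.5 -158.4  106.3] yaw -95.59 F [-0.  -0.6  0.8] w 0.4 q6 1.42
 turn [-0.0113 -0.0049  0.0055] shift [-65.1   5.9   1.9] | rows>= 1.6
[(0.46, [651.9, -136.0, 121.5], [221.0, 166.0])]
```

```bash
python3 -m handwheel '[[[-0.011,-0.005,0],[0,4,1],0],[[0,0,0],[-6,0,1],0],[[0,0,0],[-6,0,1],0],[[0,0,0],[-6,0,0],0],[[0,0,0],[-6,0,1],0],[[0,0,0],[-6,0,0],0],[[0,0,0],[0,0,0],0],[[0,0,0],[0,0,0],0],[[0,0,0],[0,0,0],0],[[0,0,0],[0,0,0],0]]'; python3 -c "
from h import *
to(663,-93,104,-95.9)
p=shot('side'); print(spot(p,'valve_tip'))"
```

```text
t: 83.65
ee_pos: [660.6, -125.0, 100.6]
orientation: [2.109, -2.327, -0.004]
ft_force: [-0.5, -0.2, 0.6]
width: 0.5
t 83.65 at [ 660.6 -125.   100.6] yaw -95.64 F [-0.5 -0.2  0.6] w 0.5 q6 1.46
 turn [0.0028 0.0011 0.0045] shift [-32.1   0.8  -3.3] | rows>= 0.8
[(0.48, [656.5, -103.4, 124.4], [217.0, 172.0])]
```

```bash
python3 -m handwheel '[[[0.003,0,0],[-6,0,0],0],[[0,0,0],[-6,0,0],0],[[0,0,0],[-6,0,0],0],[[0,0,0],[-5,0,0],0],[[0,0,0],[-4,0,0],0],[[0,0,0],[-3,0,0],0],[[0,0,0],[-3,0,0],0],[[0,0,0],[-3,0,0],0],[[0,0,0],[0,0,0],0],[[0,0,0],[0,0,0],0]]'; python3 -c "
from h import *
to(663,-93,104,-95.9)
p=shot('side'); print(spot(p,'valve_tip'))"
```

```text
t: 84.58
ee_pos: [663.7, -90.1, 100.4]
orientation: [2.108, -2.323, 0.006]
ft_force: [-0.8, -0.4, 0.2]
width: 0.5
t 84.58 at [663.7 -90.1 100.4] yaw -95.57 F [-0.8 -0.4  0.2] w 0.5 q6 1.52
 turn [ 0.0001 -0.0062  0.0058] shift [ 2.9  0.4 -3.6] | rows>= 0.1
[(0.5, [662.5, -69.8, 112.7], [213.0, 180.0])]
```

Push on to the stop, as before, watching the force.

```bash
python3 -m handwheel '[[[0,-0.006,0],[-3,0,0],0],[[0,0,0],[-3,0,0],0],[[0,0,0],[-3,0,0],0],[[0,0,0],[-3,0,0],0],[[0,0,0],[-3,0,0],0],[[0,0,0],[-3,0,0],0],[[0,0,0],[-3,0,0],0],[[0,0,0],[-3,0,0],0],[[0,0,0],[-3,0,0],0],[[0,0,0],[-3,0,0],0]]'; python3 -c "
from h import *
to(663,-93,104,-95.9)
p=shot('side','s14'); print(spot(p,'valve_tip'))"
```

```text
t: 85.52
ee_pos: [663.8, -89.8, 100.5]
orientation: [2.097, -2.297, 0.045]
ft_force: [-2.0, -13.6, -0.5]
width: 0.5
t 85.52 at [663.8 -89.8 100.5] yaw -95.21 F [ -2.  -13.6  -0.5] w 0.5 q6 1.56
 turn [-0.0003 -0.0426  0.0121] shift [ 3.4  0.5 -3.3] | rows>= 0.4
[(0.41, [661.9, -68.1, 114.1], [213.0, 181.0])]
```

```bash
python3 -m handwheel '[[[0,-0.02,0],[15,0,0],0],[[0,-0.02,0],[12,0,0],0],[[0,0,0],[0,0,-25],0],[[0,0,0],[0,0,-30],0],[[0,0,0],[0,0,-35],0],[[0,0,0],[0,0,-35],0],[[0,0,0],[0,35,0],0],[[0,0,0],[0,35,0],0],[[0,0,0],[20,35,0],0],[[0,0,0],[20,35,0],0]]'; python3 -m handwheel '[[[0,0,0],[30,20,0],0],[[0,0,0],[30,20,0],0],[[0,0,0],[30,20,0],0],[[0,0,0],[30,20,0],0],[[0,0,0],[30,20,0],0],[[0,0,0],[0,0,0],0],[[0,0,0],[0,0,0],0],[[0,0,0],[0,0,0],0],[[0,0,0],[0,0,0],0],[[0,0,0],[0,0,0],0]]'; python3 -c "
from h import *
st()
p=shot('top','t15'); print(spot(p,'valve_tip'),spot(p,'lid'))
p=shot('side','s15'); print(spot(p,'valve_tip'),spot(p,'lid'))
im=cv2.imread('pics/t15.png'); cv2.imwrite('pics/t15c.png',cv2.resize(im[120:260,160:320],None,fx=4.5,fy=4.2,interpolation=cv2.INTER_CUBIC))
"
```

```text
t: 86.45
ee_pos: [521.5, -140.3, 232.0]
orientation: [-2.117, 2.31, -0.002]
ft_force: [-0.2, -0.7, 0.3]
width: 0.3
t: 87.28
ee_pos: [399.7, -282.4, 232.7]
orientation: [-2.112, 2.305, -0.004]
ft_force: [0.5, -0.0, -0.2]
width: 0.4
t 87.28 pos [ 399.7 -282.4  232.7] rv [-2.112  2.305 -0.004] F [ 0.5 -0.  -0.2] w 0.4 q [-0.65  0.19  1.9   0.02  1.05  1.  ]
[(0.67, [754.7, -239.0, 2.5], [308.0, 124.0]), (0.5, [664.1, -73.5, 111.8], [258.0, 142.0])] [(0.65, [511.5, 6.4, 93.9], [233.0, 194.0]), (0.29, [780.3, -121.9, 7.4], [272.0, 117.0])]
[(0.64, [663.9, -67.7, 112.1], [213.0, 181.0])] [(0.64, [510.8, 13.6, 97.7], [248.0, 209.0])]
```

View pics/s15.png

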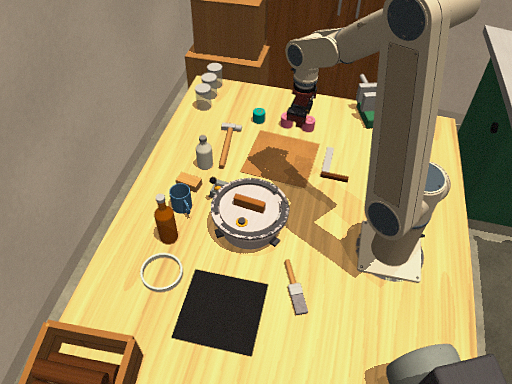

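View pics/t15c.png

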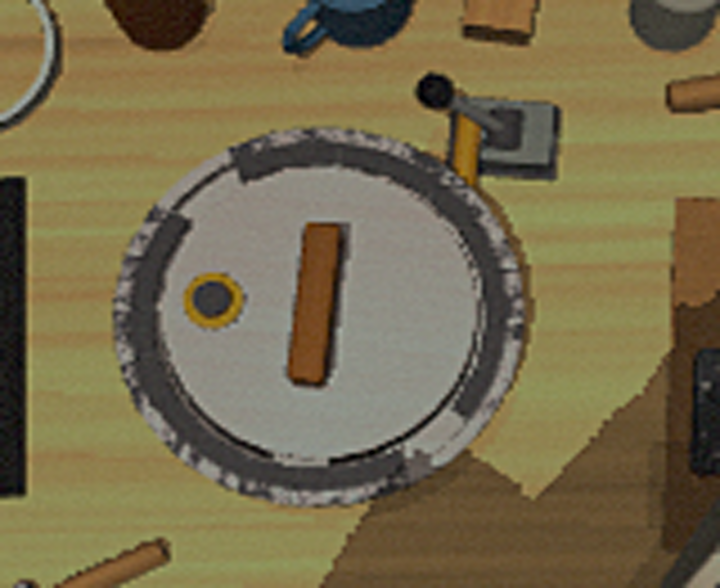

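```bash
python3 -c "
from h import *
print(ctrl.close_job()); st()"
```

```text
the job is handed in; nothing more can be done
None
the job is handed in; nothing more can be done
```

I did every step in the order asked and handed the job in at about 87 s, inside the 210 s limit. No verdict was reported.

- **Valve shut:** I pushed the lever over until it stopped moving, at about 14 N. On the first push the fingers rode over the ball with the lever half way, so I went back lower and finished it.
- **Lid off:** I turned it anticlockwise free and laid it handle up on the mat. It was later knocked about 3 cm while the arm was elsewhere, so I measured it again before picking it up.
- **Billets:** All four from the card went into the pot at the gripper's fixed 30 N grip. The picture before closing showed all four upright and apart, and the card was empty.
- **Lid back:** I lowered it through the slots, pressed it with about 15 N and turned it clockwise until it would not go further. The gripper then slipped round on the handle, which I took to mean the lid had reached the stop.
- **Lock check:** The handle measured -6.8° against about -6° expected at the stop. That is within measuring error, and the lugs show under the lip. The lid's centre read roughly 3 to 6 mm off the pot's axis, against 4 mm of play and a 4 mm network error.
- **Valve open:** I pushed the lever back until it stopped moving, at about 14 N, and the last pictures show the ball at its open end.

The last pictures show the arm clear and the bystanders where they started. The networks gave a few false hits along the way, for example naming the glue bottle as the valve ball, and I passed over those.

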